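Lay out the parts of a stripped air cylinder

TASK

The five parts of a stripped air cylinder stand in two stacks on the repair bench. Take the stacks apart and set each part the way up it stands now on the layout pad that shows its own outline (same shape and size), centred on the outline, with the square end plate also turned to match its square. Do not drop any part or knock one off its stack.

Things in the scene. Friction and masses are not known exactly. Their poses are not given: they have to be found in the camera images.
- end_plate: End plate: square aluminium block 56 x 56 mm, 22 mm high, with four small dark bolt holes at its corners. At the start it stands on the bench as the foot of one of the two stacks. Origin: centre of its underside; z is its axis, up. x and y run square to its side faces.
- piston: Piston: plain round aluminium disc 56 mm in diameter, 22 mm high, two black seal bands round its side. At the start it stands on the bench as the foot of the other stack. Origin: centre of its underside; z is its axis, up. 
- hex_nut: Hexagon nut, steel, 40 mm across flats (46 mm across corners), 20 mm high, dark centre. At the start it lies on the end plate or on the piston; the bush may stand on it. Origin: centre of its underside; z is its axis, up. x is square to one pair of flats, the other pairs lie 60 degrees either way.
- collar: Collar: thick round brass ring 42 mm outside, 18 mm bore, 20 mm high. At the start it lies on whichever foot does not carry the nut; the bush may stand on it. Origin: centre of its underside; z is its axis, up. 
- bush: Bush: small round steel plug 24 mm in diameter, 28 mm high, at the top of one of the stacks, standing on the nut or the collar. Origin: centre of its underside; z is its axis, up. 
- pad_plate: Layout pad: flat tan square 84 x 84 mm, 5 mm thick, fixed to the bench. The flat dark outline in its middle is a filled square, 56 mm: the place of the end plate. Origin: centre of its underside, so a part set on it rests 5 mm above the origin; z up, x and y along its edges (and along those of the outline).
- pad_piston: Layout pad: flat tan square 84 x 84 mm, 5 mm thick, fixed to the bench. The flat dark outline in its middle is a large filled disc, 56 mm: the place of the piston. Origin: centre of its underside, so a part set on it rests 5 mm above the origin; z up, x and y along its edges.
- pad_nut: Layout pad: flat tan square 84 x 84 mm, 5 mm thick, fixed to the bench. The flat dark outline in its middle is a hexagon, 40 mm across flats, with a tan centre spot: the place of the nut. Origin: centre of its underside, so a part set on it rests 5 mm above the origin; z up, x and y along its edges.
- pad_collar: Layout pad: flat tan square 84 x 84 mm, 5 mm thick, fixed to the bench. The flat dark outline in its middle is a ring, 42 mm outside, with a tan centre spot: the place of the collar. Origin: centre of its underside, so a part set on it rests 5 mm above the origin; z up, x and y along its edges.
- pad_bush: Layout pad: flat tan square 84 x 84 mm, 5 mm thick, fixed to the bench. The flat dark outline in its middle is a small filled disc, 24 mm: the place of the bush. Origin: centre of its underside, so a part set on it rests 5 mm above the origin; z up, x and y along its edges.
Not all that is in view belongs to the job. Of the things like the collar, leave any that is green; of the rest the larger one is meant.

How it is judged:
By the outcome, as a careful person would: the job done as asked, in the order asked, and still so for the second after the job is handed in, with the robot touching nothing.
It also fails if it takes over 115 s, if anything falls off the work surface, if the arm or the gripper's body presses on something with over 40 N, if the wrist force passes 120 N, or if a joint passes its speed limit or range.

ROBOT

A 6-joint arm with a two-finger parallel gripper is mounted at the origin on the work surface. World frame = base frame: x ahead of the robot, y to its left, z up, the work surface at z = 0. Lengths are in m, angles in rad, forces in N, time in s.
With the tool pointing down it reaches from about 0.3 to 0.775 m from the base axis. Payload 14.6 kg.
Tool frame: the origin (TCP) lies on the mounting face of the last link; the fingertips stand 199 mm ahead of it and the grasp point (between the pads) lies 180 mm ahead of it; z points along the fingers, y is the direction in which the jaws open and shut (so a half turn about z gives the same grasp; the last joint's range is limited). The gripper opens to 94 mm and grips with 3 to 60 N. Pads are 16 mm wide; open, the fingers measure 119 mm over their backs; the gripper's body (75 mm by 177 mm) begins 78 mm behind the grasp point.
Start: joints at [1.04, 0.3, 1.521, -0, 1.321, -0.067], TCP at [0.246, 0.492, 0.405] pointing down, gripper open.
Joint ranges: [-3.03, 3.03], [-0.79, 2.21], [0.23, 2.52], [-1.04, 4.18], [0, 3.07], [-2.55, 2.55]. Speed limits (rad/s): [2.22, 2.22, 2.57, 3.14, 3.14, 3.14].

INTERFACE

Orientations are given as [roll, pitch, yaw] about the fixed x, y, z axes, in that order (R = Rz(yaw) Ry(pitch) Rx(roll)).
In Python, from station import sensors, vision, job gives the robot as it stands. The module is installed in compiled form; this text tells all that it offers.
- The arm moves only by the tool arm_command, never from a script. Its argument "plan" is one flat list of numbers, 5 for each row, row after row: the closure, from -1 (fully open) to 1 (shut), so that 0 is half open, then the shift along the world's x, y, z scaled (see below), then the turn about the world's z scaled (see below). A call has 1 to 20 rows; each row is the pose to reach, as a shift and turn from the pose commanded when the call began; what a row does not reach only later rows make up. The controller multiplies each number of a shift by 400 mm and each number of a turn by 120 degrees. A row lasts 1/10 s, in which the tool goes at most 50 mm and 8.59 degrees, less where a joint would pass 70% of its speed; a pose out of reach is approached as far as the arm can. A call with a number of a shift or a turn outside -1 to 1 is refused whole. A call with a gripper value outside its range is refused whole. The fingers move at their own pace and stop on an object; "newtons" is the grip in N (left out, the last holds). Time passes only in rows, so rows that repeat a pose let the fingers close. It gives the time, the measured TCP pose, the force and the opening at its end, in the units of the state.
- sensors.get_obs(): the state, without advancing time (a new reading comes with each control period).
- vision.camera(name): name is "scene" or "side" or "wrist"; returns the picture (480x640x3 uint8, blue, green, red); there is no depth.
- vision.camera_params(name): a dict with "intrinsics" (3x3 intrinsics, pixels), "rvec" (rotation vector, rad) and "tvec" (3), from world to camera coordinates, as OpenCV has them. Camera axes: x right, y down, z forward; pixel columns grow to the right and rows downward; lengths in m; the calibration is good to about 2 mm. A picture is of the moment at which its call begins: read the wrist's pose just before it. camera_params takes no time and is no camera call; for the wrist camera it gives the pose at the moment of the call.
- job.hand_in(): hands the job in, once; it reports no verdict.
Trained networks look in the newest picture that a camera, given by its name, has taken for a name from the list of things; names that differ only in an ending like _2 or _b are one class to them, and where a whole thing is asked for, a point or a joint stands for the part that bears it (a point fixed in the world has none). Each returns a list of dicts, best first, with "confidence" (0 to 1); they miss things now and then, are a little off and sometimes report something else, mostly with a low value. They report only what shows in the picture. A call takes as long as a camera call. They do not tell look-alikes from the thing itself.
- vision.search_frame(name, camera): "at" ([row, column] in pixels, amid what is visible of it).
- vision.silhouettes(name, camera): "mask" (480x640 bool, what is visible of it) and "at" ([row, column] in pixels, amid what is visible of it).
- vision.pinpoint(name, camera): "at" ([row, column] in pixels: a listed point, or the origin of a listed thing).
The state is a dict: "time_s": time; "qpos": joint angles; "joint_vel": joint speeds; "tau": joint torques, N m; "ee_pos": TCP position; "eef_rot": TCP orientation; "force": force on the tool from outside, world axes, zero at the start; "moment": the same for the moment, N m; "grip_width": finger opening in m.
Only numpy, scipy, OpenCV 4.12 (cv2) and the standard library are available. Lean on these libraries where they do the work, as an engineer would, in place of code of your own. Each camera call takes 0.05 s, during which the arm holds its last target.

## Working session

There is one attempt and no reset: what is moved stays moved. The work goes in short steps, Python scripts to look and compute and a tool call to move; the robot and the scene stay as the last step left them, time stands still between calls to the robot, and variables do not carry over. Pictures are saved under pics/ and viewed, and the job is handed in when it is done.

Besides the shell and the picture viewer there is one more tool, called as name(argument=value, ...) on one line, values as JSON. arm_command: Moves the arm, as the interface text tells. Its arguments: {"type":"object","properties":{"plan":{"type":"array"},"newtons":{"type":"number"}},"required":["plan"]}

```bash
mkdir -p pics; ls; python3 - <<'E'
from station import sensors, vision, job
import cv2,numpy as np
for n in ("scene","side","wrist"):
    im=vision.camera(n); cv2.imwrite(f"pics/a_{n}.png",im)
    p=vision.camera_params(n); print(n,np.array(p["intrinsics"]).round(1).tolist(),np.array(p["rvec"]).round(4).tolist(),np.array(p["tvec"]).round(4).tolist())
o=sensors.get_obs(); print(o)
E
```

```text
pics
scene [[600.9, 0.0, 323.4], [0.0, 600.9, 242.2], [0.0, 0.0, 1.0]] [2.4658, 0.8618, -0.236] [-0.4177, -0.2514, 1.4017]
side [[543.7, 0.0, 319.3], [0.0, 543.7, 236.4], [0.0, 0.0, 1.0]] [2.056, -0.6916, 0.3791] [-0.4072, 0.2277, 1.0069]
wrist [[347.7, 0.0, 318.3], [0.0, 347.7, 236.4], [0.0, 0.0, 1.0]] [-2.4867, -1.5365, -0.1917] [-0.55, -0.0255, 0.39]
{'time_s': 0.15, 'qpos': array([ 1.04043795e+00,  3.00317909e-01,  1.52142889e+00,  4.90542391e-06,
        1.32071288e+00, -6.66063065e-02]), 'joint_vel': array([ 0.00093791, -0.00069071, -0.00251532, -0.00028423,  0.00029371,
        0.00010176]), 'tau': array([ 5.68532978e-04, -5.31958258e+01, -3.52820814e+01,  7.08011398e-02,
        2.36225640e-02, -1.05939500e-04]), 'ee_pos': array([0.24601018, 0.4918825 , 0.40423468]), 'eef_rot': array([-3.14072787e+00, -6.24473784e-05,  2.67783934e+00]), 'force': array([ 0.16241688, -0.59289004,  0.4245307 ]), 'moment': array([ 0.00688231,  0.01572076, -0.05103937]), 'grip_width': 0.09398040926729173}
```

View pics/a_scene.png

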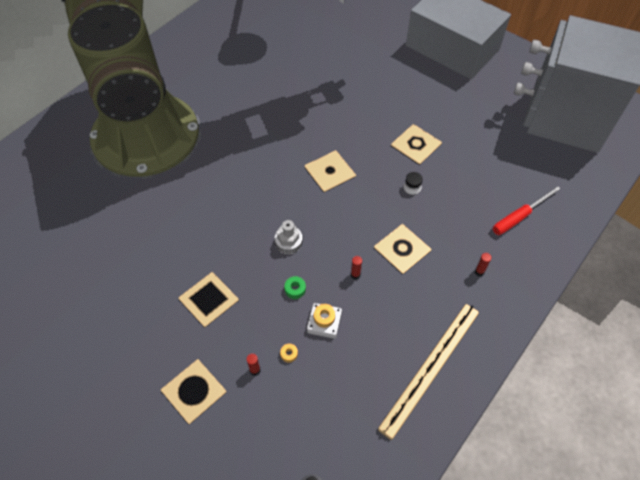

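View pics/a_side.png

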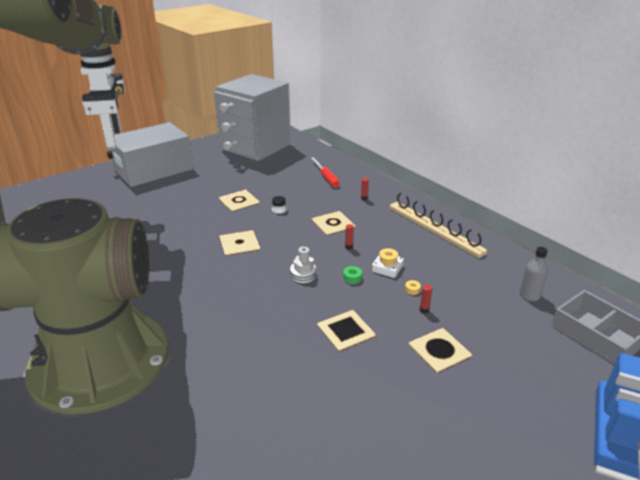

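View pics/a_wrist.png

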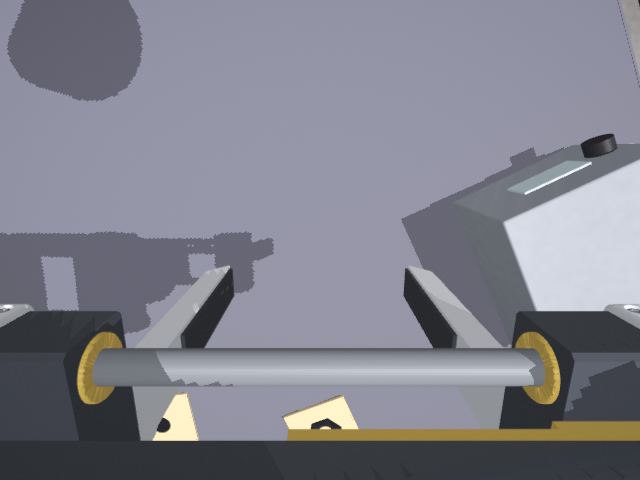

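```bash
cat > h.py <<'E'
from station import sensors, vision, job
import cv2,numpy as np
def P(n):
    p=vision.camera_params(n); K=np.array(p["intrinsics"],float);R=cv2.Rodrigues(np.array(p["rvec"],float))[0];t=np.array(p["tvec"],float).ravel()
    return K,R,t
def ray(n,uv,p=None):
    K,R,t=p or P(n); d=R.T@np.linalg.solve(K,[uv[0],uv[1],1.]); return -R.T@t,d/np.linalg.norm(d)
def onz(n,uv,z,p=None):
    c,d=ray(n,uv,p); return c+d*(z-c[2])/d[2]
def tri(obs): # list of (c,d)
    A=np.zeros((3,3));b=np.zeros(3)
    for c,d in obs:
        M=np.eye(3)-np.outer(d,d);A+=M;b+=M@c
    x=np.linalg.solve(A,b); return x,[np.linalg.norm((np.eye(3)-np.outer(d,d))@(x-c)) for c,d in obs]
def proj(n,X,p=None):
    K,R,t=p or P(n); q=K@(R@np.asarray(X,float)+t); return q[:2]/q[2]
E
python3 - <<'E'
from h import *
names=["pad_plate","pad_piston","pad_nut","pad_collar","pad_bush","end_plate","piston","hex_nut","collar","bush"]
for n in names:
    r={}
    for c in ("scene","side"):
        r[c]=[(np.round(np.array(d["at"])[::-1],1).tolist(),round(d["confidence"],2)) for d in vision.pinpoint(n,c)][:4]
    print(n,r)
    if r["scene"] and r["side"]:
        x,e=tri([ray(c,r[c][0][0]) for c in r]); print("   ",x.round(4),np.round(e,4))
a=cv2.imread("pics/a_scene.png");cv2.imwrite("pics/b1.png",cv2.resize(a[200:350,250:450],None,fx=4,fy=4,interpolation=cv2.INTER_CUBIC))
E
```

```text
pad_plate {'scene': [([205.3, 300.4], 0.64)], 'side': [([344.9, 331.4], 0.81), ([302.9, 267.1], 0.63)]}
    [ 4.108e-01 -2.180e-01 -3.000e-04] [0.0015 0.0015]
pad_piston {'scene': [([191.8, 391.4], 0.84)], 'side': [([438.0, 350.1], 0.75)]}
    [ 0.5192 -0.3637 -0.0009] [0.0017 0.0017]
pad_nut {'scene': [([417.7, 142.5], 0.92), ([286.5, 238.1], 0.56)], 'side': [([237.6, 200.4], 0.86)]}
    [ 0.5117  0.3796 -0.0032] [0.0013 0.0013]
pad_collar {'scene': [([400.1, 247.2], 0.73)], 'side': [([331.8, 222.3], 0.73)]}
    [0.6422 0.1179 0.0034] [0.0001 0.0001]
pad_bush {'scene': [([328.3, 167.4], 0.92)], 'side': [([240.6, 243.8], 0.73)]}
    [0.4021 0.1821 0.0041] [0.0065 0.0065]
end_plate {'scene': [([323.2, 325.5], 0.68)], 'side': [([384.2, 271.9], 0.91)]}
    [ 0.6205 -0.1091 -0.0143] [0.003 0.003]
piston {'scene': [([288.2, 240.6], 0.58)], 'side': [([302.0, 278.5], 0.6)]}
    [ 0.4489 -0.0129 -0.0079] [0.0038 0.0038]
hex_nut {'scene': [([288.5, 237.5], 0.73), ([325.8, 314.9], 0.71)], 'side': [([302.4, 269.5], 0.61)]}
    [ 0.4524 -0.0139  0.0142] [0.001 0.001]
collar {'scene': [([295.0, 287.4], 0.88), ([324.9, 317.6], 0.86), ([286.9, 353.6], 0.55)], 'side': [([387.4, 260.9], 0.72), ([412.0, 290.1], 0.65), ([352.4, 278.0], 0.55)]}
    [ 0.5687 -0.1366  0.0734] [0.022 0.022]
bush {'scene': [([287.1, 229.4], 0.56)], 'side': []}
```

View pics/b1.png

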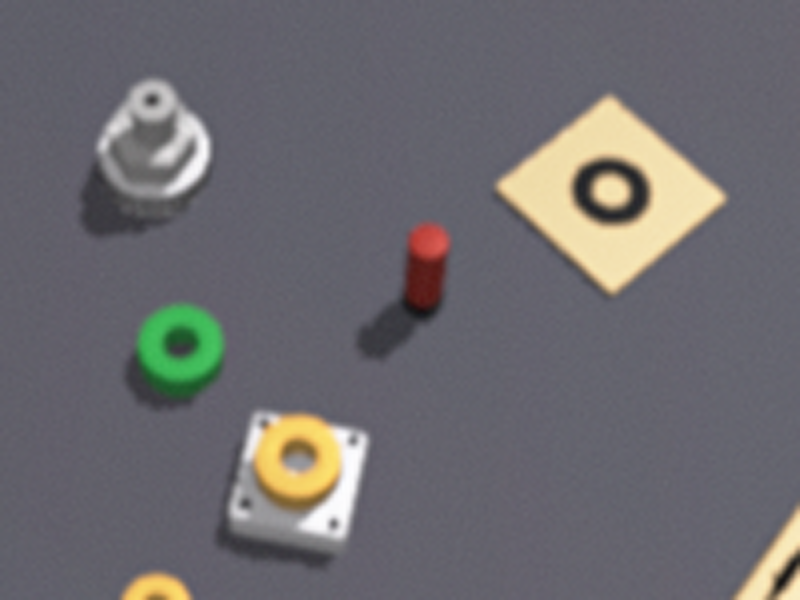

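```bash
cat > pads.py <<'E'
from h import *
seed={"pad_plate":[.411,-.218],"pad_piston":[.519,-.364],"pad_nut":[.512,.380],"pad_collar":[.642,.118],"pad_bush":[.402,.182]}
def padfit(cam,im,xy,z=.005,p=None):
    """segments pad around projected seed; returns pad centroid, yaw, outline centroid by rays on z"""
    p=p or P(cam); u,v=proj(cam,[*xy,z],p)
    hsv=cv2.cvtColor(im,cv2.COLOR_BGR2HSV); tan=((hsv[...,1]>50)&(hsv[...,2]>130)&(hsv[...,0]>10)&(hsv[...,0]<30)).astype(np.uint8)
    n,l,s,c=cv2.connectedComponentsWithStats(tan)
    k=min((i for i in range(1,n) if s[i,4]>300),key=lambda i:np.hypot(*(c[i]-[u,v])))
    cn,_=cv2.findContours((l==k).astype(np.uint8),cv2.RETR_EXTERNAL,cv2.CHAIN_APPROX_NONE)
    cn=max(cn,key=cv2.contourArea)
    W=np.array([onz(cam,q,z,p)[:2] for q in cn[:,0].astype(float)],np.float32)
    rect=cv2.minAreaRect(W*1000)
    fill=np.zeros(tan.shape,np.uint8);cv2.drawContours(fill,[cn],-1,1,-1)
    fill=cv2.erode(fill,np.ones((3,3)))
    g=im.max(2); dark=(fill>0)&(g<110)
    cn2,_=cv2.findContours(dark.astype(np.uint8),cv2.RETR_EXTERNAL,cv2.CHAIN_APPROX_NONE)
    out=None
    if cn2:
        cn2=max(cn2,key=cv2.contourArea); f=np.zeros(tan.shape,np.uint8);cv2.drawContours(f,[cn2],-1,1,-1)
        ys,xs=np.nonzero(f); Q=np.array([onz(cam,q,z,p)[:2] for q in zip(xs.astype(float),ys)]); out=Q.mean(0)
        uv=(xs.mean(),ys.mean())
    return np.array(rect[0])/1000,rect[1],rect[2]%90,out,uv
E
python3 - <<'E'
from pads import *
for n,xy in seed.items():
    r=[]
    for c in ("scene","side"):
        im=cv2.imread(f"pics/a_{c}.png"); a=padfit(c,im,xy); r.append(ray(c,a[4]))
        print(n,c,a[0].round(4),np.round(a[1],1),round(a[2],1),None if a[3] is None else a[3].round(4))
    print("   tri",tri(r)[0].round(4),np.round(tri(r)[1],4))
# reds
for c in ("scene","side"):
    im=cv2.imread(f"pics/a_{c}.png"); b,g,r=[im[...,i].astype(int) for i in range(3)]
    for nm,m in (("red",(r>120)&(g<70)),("green",(g>90)&(r<60)),("yel",(r>200)&(g>130)&(b<110))):
        k,l,s,ct=cv2.connectedComponentsWithStats(m.astype(np.uint8))
        for i in range(1,k):
            if s[i,4]>30: print(c,nm,ct[i].round(1),s[i].tolist(),onz(c,ct[i],.03)[:2].round(3))
E
```

```text
pad_plate scene [ 0.4151 -0.2137] [86.4 87.2] 82.0 [ 0.4149 -0.2136]
pad_plate side [ 0.4124 -0.2166] [89.  87.1] 82.0 [ 0.4135 -0.2152]
   tri [ 0.4144 -0.2136  0.0035] [0.0004 0.0004]
pad_piston scene [ 0.5223 -0.3627] [85.8 86.7] 82.3 [ 0.5221 -0.363 ]
pad_piston side [ 0.5189 -0.3651] [88.1 87.7] 82.1 [ 0.5204 -0.3638]
   tri [ 0.5216 -0.3629  0.0035] [0.0001 0.0001]
pad_nut scene [0.5118 0.3709] [87.7 87.6] 86.4 [0.5115 0.3716]
pad_nut side [0.5089 0.3661] [92.6 88.6] 85.9 [0.4987 0.3751]
   tri [ 0.5057  0.3832 -0.0039] [0.0038 0.0038]
pad_collar scene [0.6466 0.1188] [86.7 87.1] 80.1 [0.6465 0.1195]
pad_collar side [0.644  0.1149] [91.8 87.5] 80.7 [0.6532 0.1101]
   tri [0.65   0.1122 0.0087] [0.0049 0.0049]
pad_bush scene [0.405  0.1847] [87.1 87.7] 70.2 [0.4051 0.185 ]
pad_bush side [0.4025 0.1807] [92.3 86.3] 70.3 [0.4046 0.1837]
   tri [0.405  0.1851 0.0044] [0.0003 0.0003]
scene red [512.3 218.9] [494, 205, 38, 29, 456] [0.792 0.305]
scene red [250.9 359.1] [247, 355, 11, 9, 65] [ 0.573 -0.26 ]
scene green [295.2 283.9] [290, 280, 11, 9, 50] [ 0.537 -0.093]
scene green [293.5 292.9] [284, 286, 21, 12, 75] [ 0.547 -0.11 ]
scene yel [323.5 313.8] [314, 304, 20, 20, 219] [ 0.62  -0.108]
scene yel [288.7 351.5] [281, 344, 17, 16, 177] [ 0.616 -0.206]
side red [329.6 179. ] [321, 169, 18, 19, 108] [0.758 0.275]
side red [364.5 187.7] [362, 180, 6, 16, 81] [0.803 0.174]
side red [349.  235.6] [346, 228, 7, 17, 105] [0.61  0.011]
side red [426.  298.4] [422, 289, 9, 20, 130] [ 0.583 -0.266]
side green [352.3 279.4] [344, 276, 17, 7, 63] [ 0.504 -0.126]
side green [612.3 405. ] [607, 393, 11, 21, 88] [ 0.625 -0.637]
side green [597.3 421.8] [596, 410, 3, 26, 31] [ 0.574 -0.64 ]
side green [625.9 431.8] [607, 413, 33, 37, 702] [ 0.592 -0.677]
side green [618.3 463.4] [597, 455, 41, 20, 243] [ 0.53  -0.698]
```

```bash
python3 - <<'E'
from h import *
K,R,t=P("wrist"); c=-R.T@t; o=sensors.get_obs()
from scipy.spatial.transform import Rotation as Ro
T=Ro.from_euler("xyz",o["eef_rot"]).as_matrix()
print("cam in tool",T.T@(c-o["ee_pos"])); print("cam axes in tool\n",(T.T@R.T).round(3))
print("tool axes world\n",T.round(3))
for uv in((320,240),(320,100),(0,0),(639,0),(320,0)): print(uv,onz("wrist",uv,0).round(3))
def cyl(top):pass
E
```

```text
cam in tool [0.07136932 0.00027487 0.02036207]
cam axes in tool
 [[-0.    -0.969 -0.247]
 [ 1.    -0.     0.   ]
 [-0.    -0.247  0.969]]
tool axes world
 [[-0.894  0.447  0.   ]
 [ 0.447  0.894 -0.   ]
 [-0.     0.    -1.   ]]
(320, 240) [0.275 0.48  0.   ]
(320, 100) [0.14  0.547 0.   ]
(0, 0) [-0.081  0.31   0.   ]
(639, 0) [0.197 0.865 0.   ]
(320, 0) [0.059 0.588 0.   ]
```

arm_command(plan=[-1,0.5,-1,0,0,-1,0.5,-1,0,0,-1,0.5,-1,0,0,-1,0.5,-1,0,0,-1,0.5,-1,0,0,-1,0.5,-1,0,0,-1,0.5,-1,0,0,-1,0.5,-1,0,0,-1,0.5,-1,0,0,-1,0.5,-1,0,0])

```text
time_s: 2.15
ee_pos: [0.4475, 0.088, 0.4046]
eef_rot: [-3.141, 0.001, 2.673]
force: [-0.2, 0.5, -0.2]
grip_width: 0.0939
```

arm_command(plan=[-1,0,-0.26,0,0,-1,0,-0.26,0,0,-1,0,-0.26,0,0,-1,0,-0.26,0,0,-1,0,-0.26,0,0])

```text
time_s: 2.65
ee_pos: [0.446, -0.0112, 0.4047]
eef_rot: [3.141, -0.0, 2.678]
force: [-0.4, 0.0, 1.1]
grip_width: 0.0939
```

```bash
python3 - <<'E'
from h import *
o=sensors.get_obs(); print(o["time_s"],o["ee_pos"],o["eef_rot"],o["joint_vel"].round(3))
im=vision.camera("wrist"); cv2.imwrite("pics/c1.png",im)
p=P("wrist"); np.savez("pics/c1.npz",K=p[0],R=p[1],t=p[2])
E
```

```text
2.65 [ 0.44601853 -0.01116527  0.40467783] [ 3.14137396e+00 -2.66706337e-05  2.67841232e+00] [ 0.015  0.001 -0.001 -0.002 -0.002 -0.003]
```

View pics/c1.png

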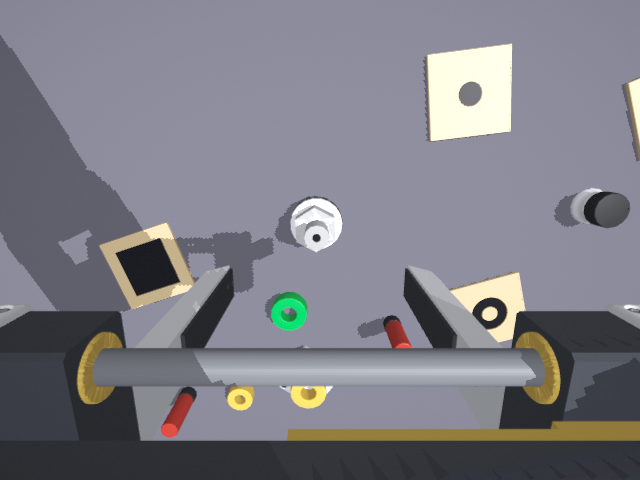

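```bash
python3 - <<'E'
from h import *
im=cv2.imread("pics/c1.png")
s=6;x0,y0=270,180
z=cv2.resize(im[y0:y0+90,x0:x0+110],None,fx=s,fy=s,interpolation=cv2.INTER_CUBIC)
cv2.imwrite("pics/c2.png",z)
q=np.load("pics/c1.npz");p=(q["K"],q["R"],q["t"])
g=im.max(2); 
k,l,st,ct=cv2.connectedComponentsWithStats((g<90).astype(np.uint8))
for i in range(1,k):
    if 5<st[i,4]<3000 and 290<ct[i][0]<345 and 200<ct[i][1]<260: print(ct[i],st[i])
E
```

```text
[299.42857143 202.14285714] [297 200   6   5   7]
[316.  237.5] [313 234   7   8  40]
```

View pics/c2.png

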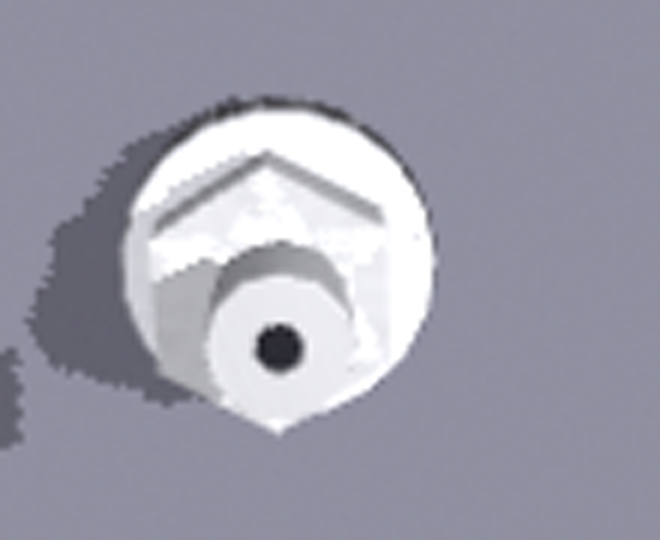

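```bash
cat > ov.py <<'E'
from h import *
def load(f):
    q=np.load(f);return (q["K"],q["R"],q["t"])
def poly(kind,x,y,z,yaw=0):
    if kind[0]=="c": r=kind[1];a=np.linspace(0,2*np.pi,73);pts=np.c_[r*np.cos(a),r*np.sin(a)]
    elif kind[0]=="h": a=np.radians(np.arange(7)*60+30);r=kind[1]/np.cos(np.pi/6);pts=np.c_[r*np.cos(a),r*np.sin(a)]
    else: a=np.radians(np.arange(5)*90+45);r=kind[1]*2**.5;pts=np.c_[r*np.cos(a),r*np.sin(a)]
    c,s=np.cos(yaw),np.sin(yaw);pts=pts@np.array([[c,s],[-s,c]])
    return np.c_[pts+[x,y],np.full(len(pts),z)]
def overlay(im,cam,p,x0,y0,w,h,s,items,out):
    z=cv2.resize(im[y0:y0+h,x0:x0+w],None,fx=s,fy=s,interpolation=cv2.INTER_CUBIC)
    for X,col in items:
        uv=np.array([(proj(cam,q,p)-[x0,y0]+.5)*s-.5 for q in X])
        cv2.polylines(z,[np.round(uv).astype(np.int32)],False,col,1,cv2.LINE_AA)
    cv2.imwrite(out,z)
E
python3 - <<'E'
from ov import *
p=load("pics/c1.npz");im=cv2.imread("pics/c1.png")
uv=(316,237.5)
print("bush",onz("wrist",uv,.07,p), "tri",tri([ray("wrist",uv,p),ray("scene",(287.7,224.7))]))
b=onz("wrist",uv,.07,p)
# piston top circle right/top edge: fit using bush xy first
it=[(poly(("c",.028),b[0],b[1],.022),(0,0,255)),(poly(("h",.020),b[0],b[1],.042,np.radians(63.4)),(0,160,0)),(poly(("c",.012),b[0],b[1],.070),(255,0,0)),(poly(("h",.020),b[0],b[1],.022,np.radians(63.4)),(0,160,255))]
overlay(im,"wrist",p,270,180,110,90,6,it,"pics/c3.png")
E
```

```text
bush [ 0.45397067 -0.0168591   0.07      ] tri (array([ 0.45470538, -0.01631465,  0.06924991]), [np.float64(0.0008477422340506878), np.float64(0.0008477422340508006)])
```

View pics/c3.png

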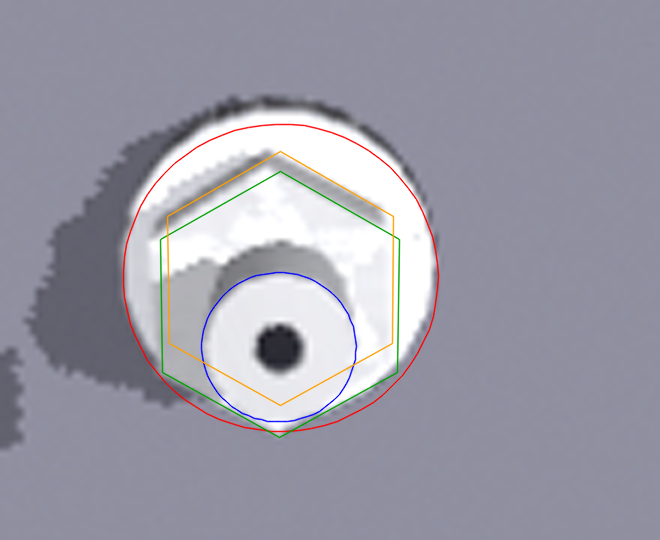

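arm_command(plan=[0,0.02,-0.012,-0.1,0,0,0.02,-0.012,-0.2,0,0,0.02,-0.012,-0.3,0,0,0.02,-0.012,-0.35,0,0,0.02,-0.012,-0.38,0,0,0.02,-0.012,-0.4,0,0,0.02,-0.012,-0.4,0,0,0.02,-0.012,-0.4,0], newtons=20)

```text
time_s: 3.5
ee_pos: [0.4543, -0.0167, 0.2455]
eef_rot: [3.141, 0.001, 2.678]
force: [0.2, -0.2, 0.5]
grip_width: 0.0469
```

```bash
cat > snap.py <<'E'
import sys
from h import *
o=sensors.get_obs(); print(round(o["time_s"],2),o["ee_pos"].round(4),o["eef_rot"].round(4),o["force"].round(1),round(o["grip_width"],4))
for c in sys.argv[2:]:
    p=P(c) if c!="wrist" else None
    im=vision.camera(c)
    p=P(c)
    cv2.imwrite(f"pics/{sys.argv[1]}_{c}.png",im); np.savez(f"pics/{sys.argv[1]}_{c}.npz",K=p[0],R=p[1],t=p[2])
E
python3 snap.py d1 wrist
```

```text
3.5 [ 0.4543 -0.0167  0.2455] [3.1411e+00 1.3000e-03 2.6782e+00] [ 0.2 -0.2  0.5] 0.0469
```

View pics/d1_wrist.png

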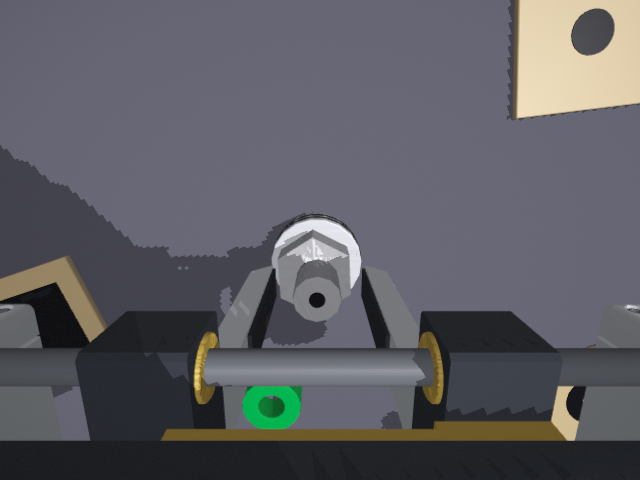

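```bash
python3 - <<'E'
from ov import *
p=load("pics/d1_wrist.npz"); im=cv2.imread("pics/d1_wrist.png")
k,l,st,ct=cv2.connectedComponentsWithStats((im.max(2)<70).astype(np.uint8))
for i in range(1,k):
    if 300<ct[i][0]<335 and 285<ct[i][1]<315: print(ct[i],st[i],onz("wrist",ct[i],.07,p))
q=load("pics/c1.npz"); print(tri([ray("wrist",(317,300),p),ray("wrist",(316,237.5),q)]))
E
```

```text
[316.625   299.84375] [309 293  16  15 192] [ 0.45421963 -0.0172153   0.07      ]
(array([ 0.45344285, -0.01659751,  0.07228356]), [np.float64(1.6294195138341433e-05), np.float64(1.6294195138329107e-05)])
```

arm_command(plan=[1,0,0,0,0,1,0,0,0,0,1,0,0,0,0,1,0,0,0,0,1,0,0,0,0], newtons=20)

```text
time_s: 4.05
ee_pos: [0.4541, -0.0169, 0.2449]
eef_rot: [3.142, 0.0, 2.678]
force: [0.0, -0.5, 4.8]
grip_width: 0.0235
```

arm_command(plan=[1,0,0,0.03,0,1,0,0,0.1,0,1,0,0,0.2,0,1,0,0,0.2,0])

```text
time_s: 4.45
ee_pos: [0.4546, -0.0169, 0.3296]
eef_rot: [3.139, 0.007, 2.678]
force: [1.0, -0.2, -1.7]
grip_width: 0.0234
```

```bash
python3 - <<'E'
from pads import *
from ov import load
p=load("pics/c1.npz"); im=cv2.imread("pics/c1.png")
for n in ("pad_bush","pad_plate"):
    a=padfit("wrist",im,seed[n],p=p); print(n,[np.round(v,4) for v in a])
E
python3 snap.py e1 wrist scene
```

```text
4.45 [ 0.4546 -0.0169  0.3296] [3.139  0.007  2.6779] [ 1.  -0.2 -1.7] 0.0234Traceback (most recent call last):
  File "<stdin>", line 5, in <module>
  File "pads.py", line 22, in padfit
    return np.array(rect[0])/1000,rect[1],rect[2]%90,out,uv
                                                         ^^
UnboundLocalError: cannot access local variable 'uv' where it is not associated with a value
```

View pics/e1_wrist.png

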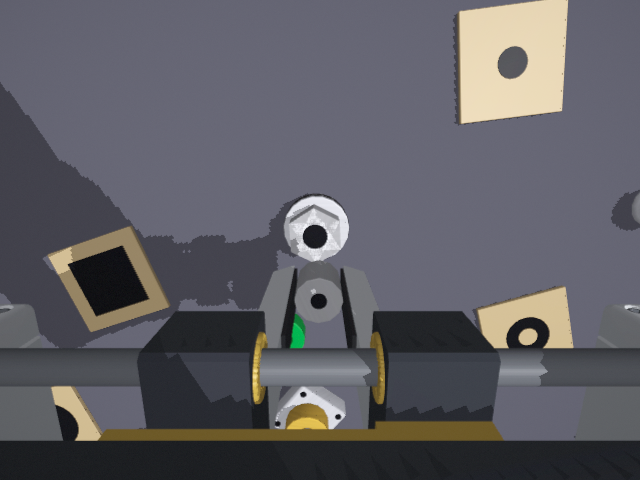

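```bash
cat > pads.py <<'E'
from h import *
seed={"pad_plate":[.4145,-.2137],"pad_piston":[.5218,-.363],"pad_nut":[.5115,.3715],"pad_collar":[.6465,.119],"pad_bush":[.405,.185]}
def padfit(cam,im,xy,z=.005,p=None):
    p=p or P(cam); u,v=proj(cam,[*xy,z],p)
    hsv=cv2.cvtColor(im,cv2.COLOR_BGR2HSV); tan=((hsv[...,1]>28)&(hsv[...,2]>110)&(hsv[...,0]>10)&(hsv[...,0]<35)).astype(np.uint8)
    n,l,s,c=cv2.connectedComponentsWithStats(tan)
    k=min((i for i in range(1,n) if s[i,4]>300),key=lambda i:np.hypot(*(c[i]-[u,v])))
    cn,_=cv2.findContours((l==k).astype(np.uint8),cv2.RETR_EXTERNAL,cv2.CHAIN_APPROX_NONE)
    cn=max(cn,key=cv2.contourArea)
    W=np.array([onz(cam,q,z,p)[:2] for q in cn[:,0].astype(float)],np.float32)
    rect=cv2.minAreaRect(W*1000)
    fill=np.zeros(tan.shape,np.uint8);cv2.drawContours(fill,[cn],-1,1,-1)
    fill=cv2.erode(fill,np.ones((5,5)))
    g=im.max(2); med=np.median(g[l==k]); dark=(fill>0)&(g<.55*med)
    cn2,_=cv2.findContours(dark.astype(np.uint8),cv2.RETR_EXTERNAL,cv2.CHAIN_APPROX_NONE)
    out=np.zeros(2);uv=np.zeros(2)
    if cn2:
        cn2=max(cn2,key=cv2.contourArea); f=np.zeros(tan.shape,np.uint8);cv2.drawContours(f,[cn2],-1,1,-1)
        ys,xs=np.nonzero(f); Q=np.array([onz(cam,q,z,p)[:2] for q in zip(xs.astype(float),ys)]); out=Q.mean(0)
        uv=(xs.mean(),ys.mean())
    return np.array(rect[0])/1000,rect[1],rect[2]%90,out,uv
E
python3 - <<'E'
from pads import *
from ov import load
for f in("c1","e1_wrist"):
  p=load(f"pics/{f}.npz"); im=cv2.imread(f"pics/{f}.png")
  for n in ("pad_bush","pad_plate"):
    a=padfit("wrist",im,seed[n],p=p); print(n,[np.round(v,4) for v in a])
p=load("pics/e1_wrist.npz"); print("held",onz("wrist",(318.5,300.5),.3296-.199-.003+.028,p))
E
```

```text
pad_bush [array([0.5035, 0.325 ]), array([13.863 , 82.3203]), np.float64(76.3232), array([0.5349, 0.3246]), array([639., 149.])]
pad_plate [array([ 0.4137, -0.2126]), array([85.7671, 84.0775]), np.float64(82.0957), array([ 0.4135, -0.2137]), array([147.7449, 266.6996])]
pad_bush [array([0.4019, 0.1817]), array([83.4858, 83.1761]), np.float64(70.2529), array([0.4018, 0.1821]), array([512.0902,  62.0902])]
pad_plate [array([ 0.412 , -0.2115]), array([83.3908, 83.0173]), np.float64(82.2653), array([ 0.4116, -0.212 ]), array([108.2853, 280.5646])]
held [ 0.45361272 -0.01589345  0.1556    ]
```

arm_command(plan=[1,-0.125,0.503,0,0,1,-0.125,0.503,0,0,1,-0.125,0.503,0,0,1,-0.125,0.503,0,0,1,-0.125,0.503,0,0,1,-0.125,0.503,0,0,1,-0.125,0.503,0,0,1,-0.125,0.503,0,0])

```text
time_s: 5.35
ee_pos: [0.4045, 0.1831, 0.3243]
eef_rot: [-3.141, -0.0, 2.676]
force: [0.2, -1.1, -0.8]
grip_width: 0.0233
```

```bash
python3 snap.py f1 wrist; python3 - <<'E'
from pads import *
from ov import load
f="f1_wrist"
p=load(f"pics/{f}.npz"); im=cv2.imread(f"pics/{f}.png")
for n in ("pad_bush","pad_nut","pad_collar"):
    a=padfit("wrist",im,seed[n],p=p); print(n,[np.round(v,4) for v in a])
E
```

```text
5.35 [0.4045 0.1831 0.3243] [-3.1410e+00 -4.0000e-04  2.6759e+00] [ 0.2 -1.1 -0.8] 0.0233
pad_bush [array([0.4031, 0.1835]), array([84.2414, 84.3329]), np.float64(70.2686), array([0.4034, 0.1834]), array([317.8346, 229.9492])]
pad_nut [array([0.51  , 0.3697]), array([20.4817, 19.4082]), np.float64(63.3053), array([0., 0.]), array([0., 0.])]
pad_collar [array([0.5845, 0.072 ]), array([422.0986,  23.6028]), np.float64(63.312), array([0., 0.]), array([0., 0.])]
```

View pics/f1_wrist.png

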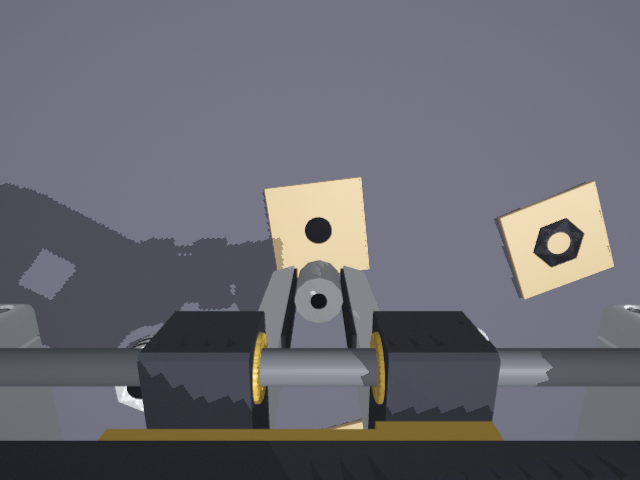

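```bash
python3 - <<'E'
from ov import *
p=load("pics/f1_wrist.npz"); im=cv2.imread("pics/f1_wrist.png")
k,l,st,ct=cv2.connectedComponentsWithStats((im.max(2)<70).astype(np.uint8))
for i in range(1,k):
    if 300<ct[i][0]<335 and 285<ct[i][1]<315: print(ct[i],st[i],onz("wrist",ct[i],.1503,p),onz("wrist",ct[i],.1523,p))
E
```

```text
[318.32804233 300.8994709 ] [311 294  16  15 189] [0.40424515 0.18348611 0.1503    ] [0.40342016 0.18390137 0.1523    ]
```

arm_command(plan=[1,0,0,-0.1,0,1,0,0,-0.2,0,1,0,0,-0.26,0,1,0,0,-0.28,0,1,0,0,-0.288,0,1,0,0,-0.292,0,1,0,0,-0.292,0,1,0,0,-0.292,0])

```text
time_s: 6.2
ee_pos: [0.4043, 0.1843, 0.2087]
eef_rot: [3.14, 0.001, 2.678]
force: [-0.3, 0.6, -0.9]
grip_width: 0.0237
```

arm_command(plan=[1,0,0,-0.002,0,1,0,0,-0.0035,0,1,0,0,-0.0035,0])

```text
time_s: 6.5
ee_pos: [0.4043, 0.1844, 0.2078]
eef_rot: [3.141, 0.001, 2.678]
force: [-4.9, -2.8, 18.1]
grip_width: 0.0235
```

arm_command(plan=[0.4,0,0,0.001,0,0.2,0,0,0.001,0,0,0,0,0.001,0,-0.3,0,0,0.03,0,-0.5,0,0,0.12,0,-0.5,0,0,0.24,0,-0.5,0,0,0.36,0,-0.5,0,0,0.4,0,-0.5,0,0,0.4,0])

```text
time_s: 7.4
ee_pos: [0.404, 0.1843, 0.3696]
eef_rot: [3.138, 0.004, 2.678]
force: [-0.1, -0.7, -0.4]
grip_width: 0.0707
```

```bash
python3 snap.py g1 wrist scene; python3 - <<'E'
import cv2
a=cv2.imread("pics/g1_wrist.png")[150:330,200:440]
b=cv2.imread("pics/g1_scene.png")[120:270,260:460]
cv2.imwrite("pics/g1.png",cv2.hconcat([cv2.resize(a,(400,300),interpolation=2),cv2.resize(b,(400,300),interpolation=2)]))
E
```

```text
7.4 [0.404  0.1843 0.3696] [3.1377 0.0037 2.6779] [-0.1 -0.7 -0.4] 0.0707
```

View pics/g1.png

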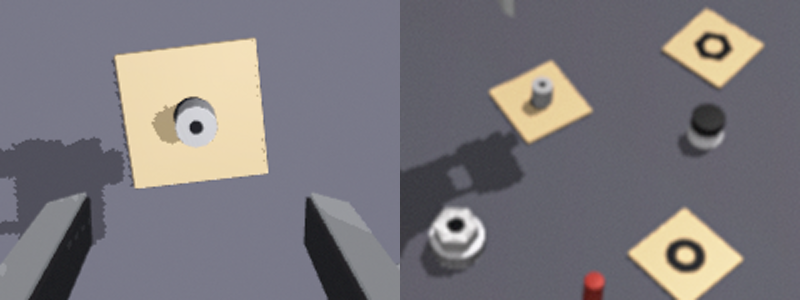

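```bash
python3 - <<'E'
from pads import *
from ov import load,poly,overlay
p=load("pics/g1_wrist.npz"); im=cv2.imread("pics/g1_wrist.png")
a=padfit("wrist",im,seed["pad_bush"],p=p);print(a[:3])
k,l,st,ct=cv2.connectedComponentsWithStats((im.max(2)<80).astype(np.uint8))
for i in range(1,k):
    if 290<ct[i][0]<345 and 200<ct[i][1]<260: print(ct[i],st[i],onz("wrist",ct[i],.033,p))
c=a[0]
overlay(im,"wrist",p,250,160,130,110,6,[(poly(("c",.012),*c,.033),(0,0,255)),(poly(("s",.042),*c,.005,np.radians(a[2])),(255,0,0)),(poly(("c",.012),*c,.005),(0,160,0))],"pics/g2.png")
E
```

```text
(array([0.40136588, 0.18316412]), (83.90278625488281, 83.74497985839844), 70.22443389892578)
[307.32258065 214.22580645] [304 209  11  13  31] [0.38913016 0.18126584 0.033     ]
[317.2   225.925] [314 223   7   7  40] [0.40301946 0.18444048 0.033     ]
```

View pics/g2.png

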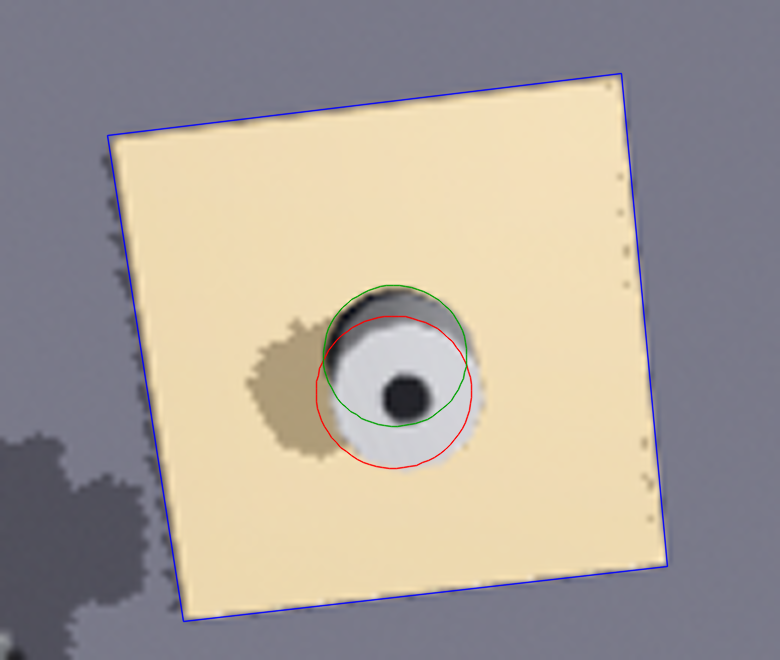

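arm_command(plan=[-0.3,0,0,-0.1,0,0,0,0,-0.2,0,0,0,0,-0.3,0,0,0,0,-0.36,0,0,0,0,-0.395,0,0,0,0,-0.395,0,1,0,0,-0.395,0,1,0,0,-0.395,0,1,0,0,-0.395,0,1,0,0,-0.395,0,1,0,0,-0.388,0,1,-0.004,-0.003,-0.388,0,1,-0.004,-0.003,-0.388,0,1,-0.004,-0.003,-0.388,0,1,-0.004,-0.003,-0.393,0,1,-0.004,-0.003,-0.396,0,1,-0.004,-0.003,-0.396,0], newtons=15)

```text
time_s: 9.2
ee_pos: [0.4025, 0.1831, 0.2084]
eef_rot: [-3.141, 0.0, 2.678]
force: [-1.9, -1.8, 9.6]
grip_width: 0.0233
```

Release and rise, then check.

arm_command(plan=[0.4,0,0,0,0,0.2,0,0,0,0,0,0,0,0,0,-0.3,0,0,0.03,0,-0.5,0,0,0.12,0,-0.5,0,0,0.24,0,-0.5,0,0,0.36,0,-0.5,0,0,0.4,0,-0.5,0,0,0.4,0,-0.5,0,0,0.4,0,-0.5,0,0,0.4,0])

```text
time_s: 10.3
ee_pos: [0.4022, 0.183, 0.367]
eef_rot: [-3.14, -0.001, 2.678]
force: [0.2, -0.4, 0.2]
grip_width: 0.0705
```

```bash
python3 snap.py g3 wrist; python3 - <<'E'
from pads import *
from ov import load,poly,overlay
p=load("pics/g3_wrist.npz"); im=cv2.imread("pics/g3_wrist.png")
a=padfit("wrist",im,seed["pad_bush"],p=p);print(a[:3])
k,l,st,ct=cv2.connectedComponentsWithStats((im.max(2)<80).astype(np.uint8))
for i in range(1,k):
    if 290<ct[i][0]<345 and 200<ct[i][1]<260: print(ct[i],st[i],onz("wrist",ct[i],.033,p))
for n in ("pad_nut","pad_collar"): print(n,padfit("wrist",im,seed[n],p=p))
cv2.imwrite("pics/g3.png",im)
E
```

```text
10.3 [0.4022 0.183  0.367 ] [-3.1401e+00 -1.4000e-03  2.6778e+00] [ 0.2 -0.4  0.2] 0.0705
(array([0.40297495, 0.18341983]), (84.41133880615234, 84.28453063964844), 70.2698974609375)
[319.         228.24390244] [316 225   7   7  41] [0.40270397 0.18331472 0.033     ]
pad_nut (array([0.50970447, 0.36952655]), (20.33168601989746, 20.311222076416016), 23.74510383605957, array([0., 0.]), array([0., 0.]))
pad_collar (array([0.66258771, 0.19597084]), (481.0912780761719, 72.92941284179688), 63.493778228759766, array([0.63638472, 0.12195179]), (np.float64(361.3735294117647), np.float64(419.99411764705883)))
```

View pics/g3.png

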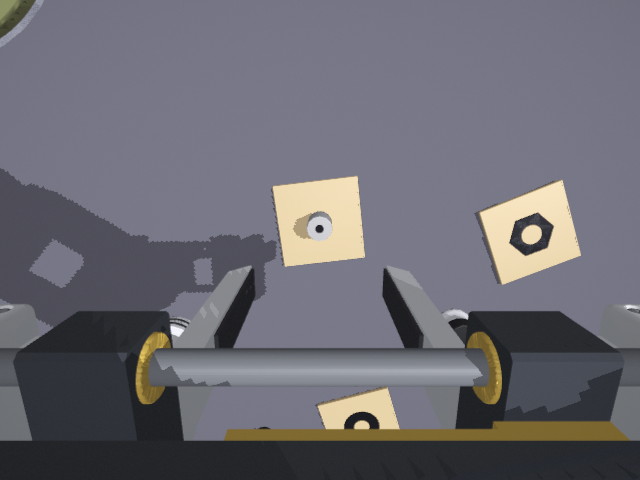

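arm_command(plan=[-0.5,0.127,-0.503,0,0.024,-0.5,0.127,-0.503,0,0.024,-0.5,0.127,-0.503,0,0.024,-0.5,0.127,-0.503,0,0.024,-0.5,0.127,-0.503,0,0.024,-0.5,0.127,-0.503,0,0.024,-0.5,0.127,-0.503,0,0.024,-0.5,0.127,-0.503,0,0.024])

```text
time_s: 11.15
ee_pos: [0.4531, -0.0168, 0.3678]
eef_rot: [-3.142, -0.001, 2.73]
force: [-0.3, 1.2, -0.6]
grip_width: 0.0704
```

```bash
python3 snap.py k1 wrist; python3 - <<'E'
from ov import *
p=load("pics/k1_wrist.npz"); im=cv2.imread("pics/k1_wrist.png")
k,l,st,ct=cv2.connectedComponentsWithStats((im.max(2)<80).astype(np.uint8))
for i in range(1,k):
    if 290<ct[i][0]<345 and 200<ct[i][1]<270 and st[i,4]>20: print(ct[i],st[i],onz("wrist",ct[i],.042,p)); c=onz("wrist",ct[i],.042,p)
y=np.radians(66.3)
overlay(im,"wrist",p,260,180,120,100,6,[(poly(("h",.02),*c[:2],.042,y),(0,160,0)),(poly(("h",.02),*c[:2],.022,y),(0,160,255)),(poly(("c",.028),.4516,-.0157,.022),(0,0,255))],"pics/k1.png")
E
```

```text
11.15 [ 0.4531 -0.0168  0.3678] [-3.1416e+00 -6.0000e-04  2.7298e+00] [-0.3  1.2 -0.6] 0.0704
[316.37151703 229.41486068] [307 220  20  20 323] [ 0.45241285 -0.01815494  0.042     ]
```

View pics/k1.png

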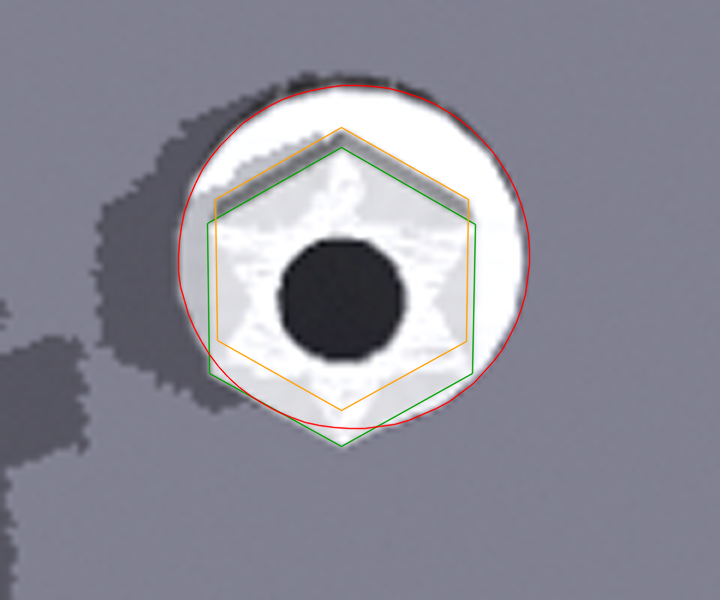

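arm_command(plan=[-0.5,-0.001,0,-0.1,0,-0.5,-0.001,0,-0.2,0,-0.5,-0.001,0,-0.28,0,-0.5,-0.001,0,-0.33,0,-0.5,-0.001,0,-0.36,0,-0.5,-0.001,0,-0.36,0,-0.5,-0.001,0,-0.36,0,0,-0.001,0,-0.36,0,1,-0.001,0,-0.36,0,1,-0.001,0,-0.36,0,1,-0.001,0,-0.36,0,1,-0.001,0,-0.36,0], newtons=25)

```text
time_s: 12.4
ee_pos: [0.4529, -0.0181, 0.2243]
eef_rot: [3.141, 0.0, 2.728]
force: [-0.3, 0.1, 3.1]
grip_width: 0.0399
```

arm_command(plan=[1,0,0,0.02,0,1,0,0,0.08,0,1,0,0,0.18,0,1,0,0,0.28,0,1,0.02,0.1,0.3,0,1,0.14,0.97,0.3,0,1,0.14,0.97,0.3,0,1,0.14,0.97,0.3,0,1,0.14,0.97,0.3,0,1,0.14,0.97,0.3,0,1,0.14,0.97,0.3,0,1,0.14,0.97,0.3,0,1,0.14,0.97,0.3,0,1,0.14,0.97,0.3,0,1,0.14,0.97,0.3,0,1,0.14,0.97,0.3,0,1,0.14,0.97,0.3,0])

```text
time_s: 14.1
ee_pos: [0.509, 0.3689, 0.3445]
eef_rot: [3.141, 0.0, 2.727]
force: [0.3, -0.4, -1.4]
grip_width: 0.0397
```

```bash
python3 snap.py m1 wrist; python3 - <<'E'
from pads import *
from ov import load
p=load("pics/m1_wrist.npz"); im=cv2.imread("pics/m1_wrist.png")
print(padfit("wrist",im,seed["pad_nut"],p=p))
print(sensors.get_obs()["ee_pos"])
for uv in((455,75),(408,42),(505,60)): print("box base",onz("scene",uv,0).round(3))
E
```

```text
14.1 [0.509  0.3689 0.3445] [3.1413e+00 3.0000e-04 2.7268e+00] [ 0.3 -0.4 -1.4] 0.0397
(array([0.50971286, 0.36946054]), (19.798099517822266, 20.233678817749023), 66.230224609375, array([0., 0.]), array([0., 0.]))
[0.50902443 0.36910567 0.34445997]
box base [0.462 0.622 0.   ]
box base [0.301 0.649 0.   ]
box base [0.533 0.748 0.   ]
```

View pics/m1_wrist.png

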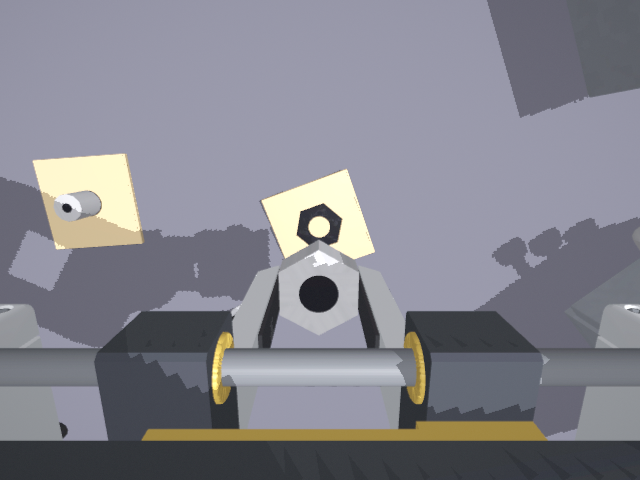

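```bash
python3 - <<'E'
from ov import *
p=load("pics/m1_wrist.npz"); im=cv2.imread("pics/m1_wrist.png")
k,l,st,ct=cv2.connectedComponentsWithStats((im.max(2)<60).astype(np.uint8))
for i in range(1,k):
    if 300<ct[i][0]<335 and 275<ct[i][1]<310: print(ct[i],st[i],onz("wrist",ct[i],.1622,p))
E
```

```text
[318.13420317 293.42031687] [ 299  276   39   36 1073] [0.5086137  0.36955831 0.1622    ]
```

arm_command(plan=[1,0.0025,-0.001,-0.1,0,1,0.0025,-0.001,-0.2,0,1,0.0025,-0.001,-0.28,0,1,0.0025,-0.001,-0.32,0,1,0.0025,-0.001,-0.335,0,1,0.0025,-0.001,-0.34,0,1,0.0025,-0.001,-0.342,0,1,0.0025,-0.001,-0.343,0,1,0.0025,-0.001,-0.343,0])

```text
time_s: 15.05
ee_pos: [0.51, 0.3696, 0.2078]
eef_rot: [3.14, 0.001, 2.728]
force: [-0.7, -1.3, -0.8]
grip_width: 0.0398
```

arm_command(plan=[1,0,0,-0.0015,0,1,0,0,-0.0025,0,1,0,0,-0.0025,0])

```text
time_s: 15.35
ee_pos: [0.51, 0.3696, 0.2073]
eef_rot: [3.141, 0.001, 2.728]
force: [-4.3, -2.4, 9.2]
grip_width: 0.0399
```

arm_command(plan=[0,0,0,0,0,-0.2,0,0,0,0,-0.4,0,0,0,0,-0.5,0,0,0.03,0,-0.5,0,0,0.12,0,-0.5,0,0,0.24,0,-0.5,0,0,0.36,0,-0.5,0,0,0.4,0,-0.5,0,0,0.4,0,-0.5,0,0,0.4,0,-0.5,0,0,0.4,0])

```text
time_s: 16.45
ee_pos: [0.5097, 0.3694, 0.3642]
eef_rot: [-3.139, -0.001, 2.728]
force: [-0.2, -0.1, 0.0]
grip_width: 0.0705
```

```bash
python3 snap.py n1 wrist; python3 - <<'E'
from pads import *
from ov import load,poly,overlay
p=load("pics/n1_wrist.npz"); im=cv2.imread("pics/n1_wrist.png")
a=padfit("wrist",im,seed["pad_nut"],p=p);print(a[:3])
k,l,st,ct=cv2.connectedComponentsWithStats((im.max(2)<80).astype(np.uint8))
for i in range(1,k):
    if 290<ct[i][0]<345 and 200<ct[i][1]<270 and st[i,4]>60: print(ct[i],st[i],onz("wrist",ct[i],.025,p))
c=a[0]
overlay(im,"wrist",p,255,165,120,100,6,[(poly(("h",.02),*c,.025,np.radians(66.3)),(0,0,255)),(poly(("s",.042),*c,.005,np.radians(a[2])),(255,0,0)),(poly(("h",.02),*c,.005,np.radians(a[2])),(0,160,0))],"pics/n1.png")
E
```

```text
16.45 [0.5097 0.3694 0.3642] [-3.1394e+00 -1.4000e-03  2.7281e+00] [-0.2 -0.1  0. ] 0.0705
(array([0.509319  , 0.36956946]), (84.2187271118164, 84.47074890136719), 86.12320709228516)
[319.32081911 226.27986348] [310 217  20  19 293] [0.50961257 0.37009487 0.025     ]
```

View pics/n1.png

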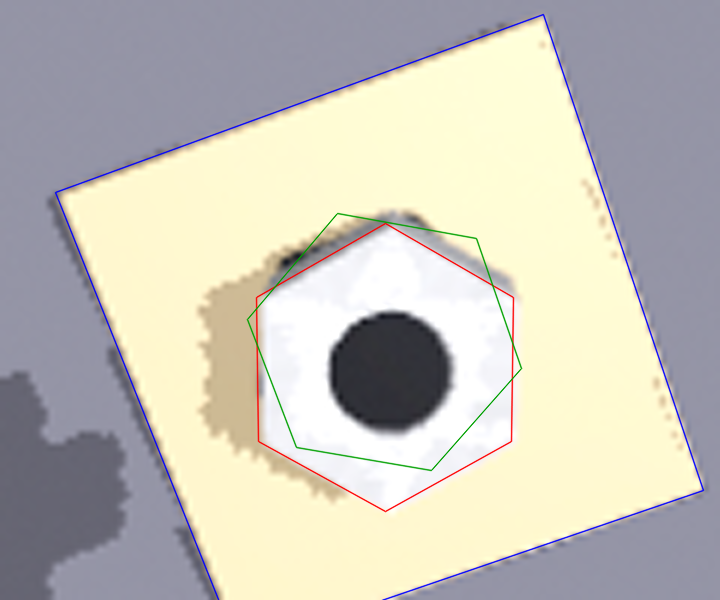

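arm_command(plan=[-1,-0.145,-0.963,0,0,-1,-0.145,-0.963,0,0,-1,-0.145,-0.963,0,0,-1,-0.145,-0.963,0,0,-1,-0.145,-0.963,0,0,-1,-0.145,-0.963,0,0,-1,-0.145,-0.963,0,0,-1,-0.145,-0.963,0,0,-1,-0.145,-0.963,0,0,-1,-0.145,-0.963,0,0,-1,-0.145,-0.963,0,0,-1,-0.145,-0.963,0,0])

```text
time_s: 17.7
ee_pos: [0.452, -0.0147, 0.3656]
eef_rot: [-3.142, -0.001, 2.73]
force: [1.0, -0.7, -0.4]
grip_width: 0.0937
```

```bash
python3 snap.py q1 wrist; python3 - <<'E'
from ov import *
p=load("pics/q1_wrist.npz"); im=cv2.imread("pics/q1_wrist.png")
m=(im.min(2)>190).astype(np.uint8); k,l,st,ct=cv2.connectedComponentsWithStats(m)
c=None
for i in range(1,k):
    if 290<ct[i][0]<345 and 180<ct[i][1]<280 and st[i,4]>600: print(ct[i],st[i],onz("wrist",ct[i],.022,p)); c=onz("wrist",ct[i],.022,p)
overlay(im,"wrist",p,260,180,120,100,6,[(poly(("c",.028),*c[:2],.022),(0,0,255))],"pics/q1.png")
E
```

```text
17.7 [ 0.452  -0.0147  0.3656] [-3.1415e+00 -6.0000e-04  2.7297e+00] [ 1.  -0.7 -0.4] 0.0937
[316.44475138 225.12983425] [ 288  197   58   57 2534] [ 0.45118296 -0.01604851  0.022     ]
```

View pics/q1.png

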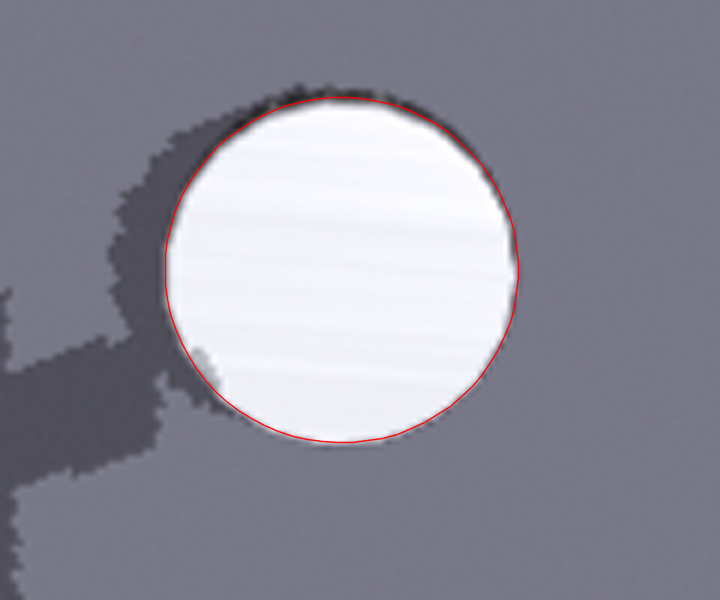

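arm_command(plan=[-1,-0.001,-0.001,-0.1,0,-1,-0.001,-0.001,-0.2,0,-1,-0.001,-0.001,-0.3,0,-1,-0.001,-0.001,-0.37,0,-1,-0.001,-0.001,-0.4,0,-1,-0.001,-0.001,-0.408,0,-1,-0.001,-0.001,-0.408,0,-1,-0.001,-0.001,-0.408,0,-0.5,-0.001,-0.001,-0.408,0,1,-0.001,-0.001,-0.408,0,1,-0.001,-0.001,-0.408,0,1,-0.001,-0.001,-0.408,0,1,-0.001,-0.001,-0.408,0], newtons=30)

```text
time_s: 19.05
ee_pos: [0.4515, -0.0161, 0.2027]
eef_rot: [-3.142, 0.0, 2.728]
force: [-0.4, 0.1, 0.1]
grip_width: 0.0572
```

arm_command(plan=[1,0,0,0.02,0,1,0,0,0.1,0,1,0,0,0.22,0,1,0,0,0.33,0,1,0.02,-0.1,0.35,0,1,0.17,-0.87,0.35,0,1,0.17,-0.87,0.35,0,1,0.17,-0.87,0.35,0,1,0.17,-0.87,0.35,0,1,0.17,-0.87,0.35,0,1,0.17,-0.87,0.35,0,1,0.17,-0.87,0.35,0,1,0.17,-0.87,0.35,0,1,0.17,-0.87,0.35,0,1,0.17,-0.87,0.35,0,1,0.17,-0.87,0.35,0,1,0.17,-0.87,0.35,0])

```text
time_s: 20.75
ee_pos: [0.5196, -0.3634, 0.343]
eef_rot: [-3.142, 0.0, 2.729]
force: [0.6, 0.2, -1.6]
grip_width: 0.0555
```

```bash
python3 snap.py r1 wrist; python3 - <<'E'
from pads import *
from ov import load
p=load("pics/r1_wrist.npz"); im=cv2.imread("pics/r1_wrist.png")
print(padfit("wrist",im,seed["pad_piston"],p=p))
print(padfit("wrist",im,seed["pad_plate"],p=p))
print(sensors.get_obs()["ee_pos"])
print("post top",tri([ray("scene",(251.5,356.5)),ray("side",(427,287.5))]),"base",onz("scene",(255,373),0),onz("side",(425,311),0))
E
```

```text
20.75 [ 0.5196 -0.3634  0.343 ] [-3.1415e+00  3.0000e-04  2.7290e+00] [ 0.6  0.2 -1.6] 0.0555
(array([ 0.52037732, -0.36307831]), (84.34709167480469, 84.09759521484375), 82.14743041992188, array([0., 0.]), array([0., 0.]))
(array([ 0.41390106, -0.21562791]), (83.77000427246094, 83.76336669921875), 82.01827239990234, array([0., 0.]), array([0., 0.]))
[ 0.51954734 -0.36351284  0.34296404]
post top (array([ 0.58080228, -0.26400744,  0.05975924]), [np.float64(0.001937563157553883), np.float64(0.001937563157553956)]) base [ 0.58655294 -0.26869688  0.        ] [ 0.58117709 -0.26922543  0.        ]
```

View pics/r1_wrist.png

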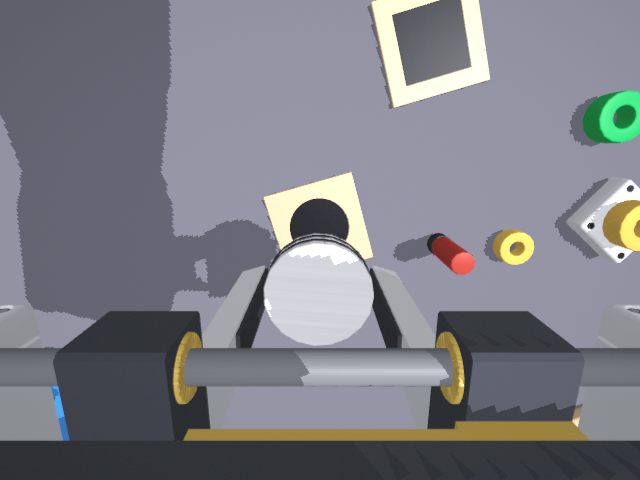

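```bash
python3 - <<'E'
from ov import *
p=load("pics/r1_wrist.npz"); im=cv2.imread("pics/r1_wrist.png")
c=(.5204,-.3631)
o=(.5195,-.3635)
overlay(im,"wrist",p,255,165,130,190,4,[(poly(("c",.028),*c,.005),(0,0,255)),(poly(("s",.042),*c,.005,np.radians(82.15)),(255,0,0)),(poly(("c",.028),*o,.343-.2027+.022),(0,160,0))],"pics/r2.png")
E
```

```text
(no output)
```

View pics/r2.png

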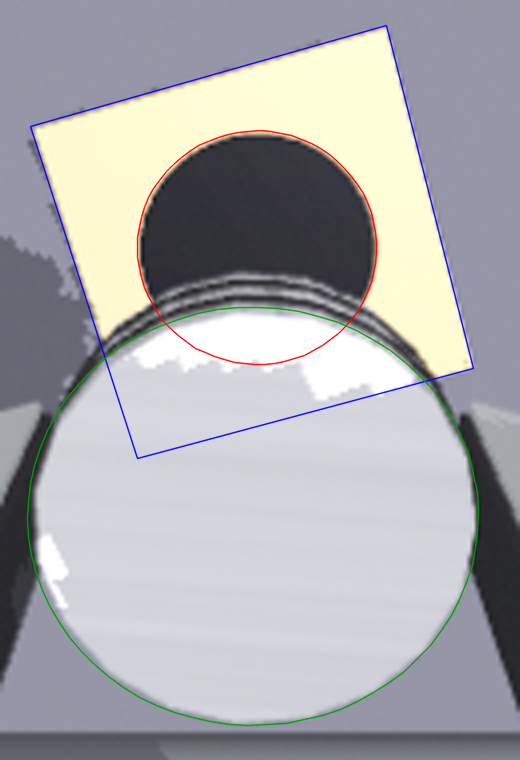

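arm_command(plan=[1,0.0025,0.0015,-0.1,0,1,0.0025,0.0015,-0.2,0,1,0.0025,0.0015,-0.28,0,1,0.0025,0.0015,-0.32,0,1,0.0025,0.0015,-0.332,0,1,0.0025,0.0015,-0.336,0,1,0.0025,0.0015,-0.338,0,1,0.0025,0.0015,-0.34,0,1,0.0025,0.0015,-0.34,0])

```text
time_s: 21.7
ee_pos: [0.5207, -0.3637, 0.2082]
eef_rot: [-3.141, 0.002, 2.728]
force: [-0.6, 0.1, 5.4]
grip_width: 0.0555
```

arm_command(plan=[0,0,0,0,0,-0.4,0,0,0,0,-0.8,0,0,0,0,-1,0,0,0.01,0,-1,0,0,0.12,0,-1,0,0,0.24,0,-1,0,0,0.36,0,-1,0,0,0.4,0,-1,0,0,0.4,0,-1,0,0,0.4,0,-1,0,0,0.4,0])

```text
time_s: 22.8
ee_pos: [0.5204, -0.3635, 0.3646]
eef_rot: [3.141, -0.003, 2.728]
force: [0.2, 0.6, -0.4]
grip_width: 0.0939
```

```bash
python3 snap.py s1 wrist; python3 - <<'E'
from pads import *
from ov import load,poly,overlay
p=load("pics/s1_wrist.npz"); im=cv2.imread("pics/s1_wrist.png")
a=padfit("wrist",im,seed["pad_piston"],p=p);print(a[:3])
c=a[0]
m=(im.min(2)>190).astype(np.uint8); k,l,st,ct=cv2.connectedComponentsWithStats(m)
for i in range(1,k):
    if 290<ct[i][0]<345 and 180<ct[i][1]<280 and st[i,4]>600: print(ct[i],st[i],onz("wrist",ct[i],.027,p))
overlay(im,"wrist",p,255,165,120,100,6,[(poly(("c",.028),*c,.027),(0,0,255)),(poly(("s",.042),*c,.005,np.radians(a[2])),(255,0,0)),(poly(("c",.028),*c,.005),(0,160,0))],"pics/s1.png")
E
```

```text
22.8 [ 0.5204 -0.3635  0.3646] [ 3.1408e+00 -3.0000e-03  2.7280e+00] [ 0.2  0.6 -0.4] 0.0939
(array([ 0.52057886, -0.36305219]), (84.34546661376953, 84.46116638183594), 82.27117919921875)
[318.38873995 228.43431635] [ 289  200   59   58 2611] [ 0.5214095  -0.36324157  0.027     ]
```

View pics/s1.png

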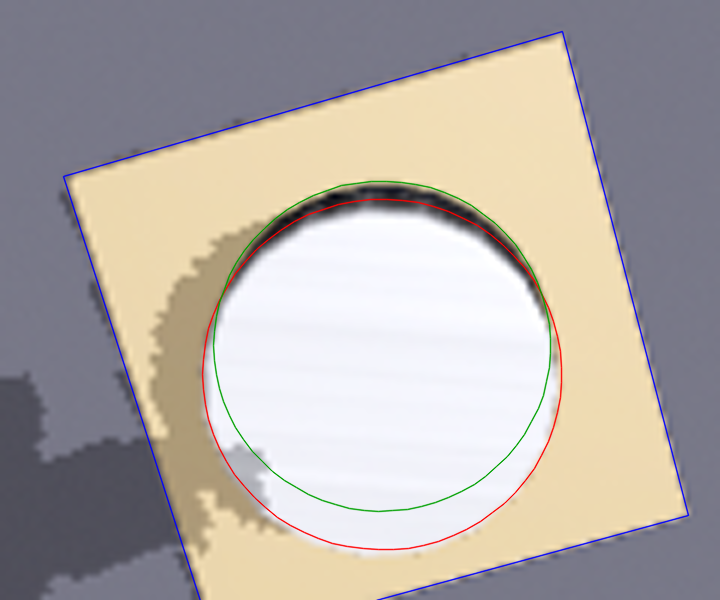

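arm_command(plan=[-0.5,0.244,0.631,0,0,-0.5,0.244,0.631,0,0,-0.5,0.244,0.631,0,0,-0.5,0.244,0.631,0,0,-0.5,0.244,0.631,0,0,-0.5,0.244,0.631,0,0,-0.5,0.244,0.631,0,0,-0.5,0.244,0.631,0,0,-0.5,0.244,0.631,0,0])

```text
time_s: 23.75
ee_pos: [0.6177, -0.1123, 0.3661]
eef_rot: [-3.141, -0.001, 2.727]
force: [0.8, -0.6, -0.5]
grip_width: 0.0703
```

```bash
python3 snap.py t1 wrist
```

```text
23.75 [ 0.6177 -0.1123  0.3661] [-3.1413e+00 -8.0000e-04  2.7268e+00] [ 0.8 -0.6 -0.5] 0.0703
```

View pics/t1_wrist.png

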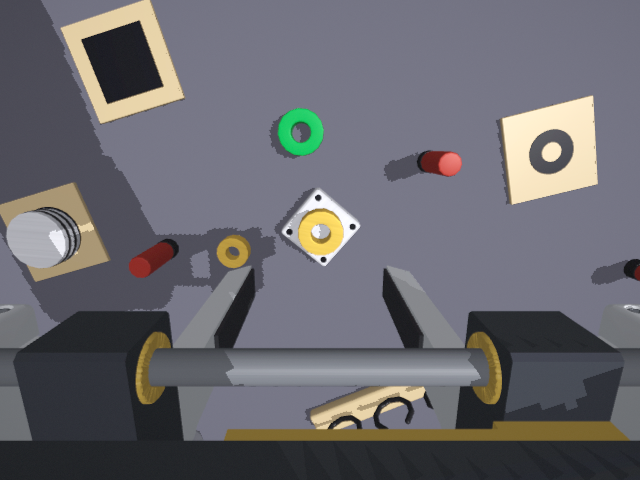

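```bash
python3 - <<'E'
from pads import *
from ov import load,poly,overlay
p=load("pics/t1_wrist.npz"); im=cv2.imread("pics/t1_wrist.png")
for n in("pad_collar","pad_plate"): print(n,padfit("wrist",im,seed[n],p=p)[:4])
hsv=cv2.cvtColor(im,cv2.COLOR_BGR2HSV); m=((hsv[...,1]>120)&(hsv[...,2]>215)&(hsv[...,0]>12)&(hsv[...,0]<35)).astype(np.uint8)
m[:,:285]=0;m[:,360:]=0;m[280:]=0
cn=max(cv2.findContours(m,cv2.RETR_EXTERNAL,cv2.CHAIN_APPROX_NONE)[0],key=cv2.contourArea)
W=np.array([onz("wrist",q,.042,p)[:2]*1000 for q in cn[:,0].astype(float)],np.float32)
(c,ax,_)=cv2.fitEllipse(W);print("collar",c,ax,cv2.minEnclosingCircle(W)); cc=np.array(c)/1000
w=((hsv[...,1]<40)&(hsv[...,2]>185)).astype(np.uint8); w[:,:275]=0;w[:,370:]=0;w[:185]=0;w[275:]=0
w|=m
w=cv2.morphologyEx(w,cv2.MORPH_CLOSE,np.ones((5,5)))
cn=max(cv2.findContours(w,cv2.RETR_EXTERNAL,cv2.CHAIN_APPROX_NONE)[0],key=cv2.contourArea)
W=np.array([onz("wrist",q,.022,p)[:2]*1000 for q in cn[:,0].astype(float)],np.float32)
r=cv2.minAreaRect(W);print("plate",r); pc=np.array(r[0])/1000
overlay(im,"wrist",p,265,175,110,100,6,[(poly(("c",.021),*cc,.042),(0,0,255)),(poly(("c",.021),*cc,.022),(0,160,0)),(poly(("s",.028),*pc,.022,np.radians(r[2])),(255,0,0))],"pics/t2.png")
E
```

```text
pad_collar (array([0.64480371, 0.11841239]), (18.042484283447266, 18.348548889160156), 25.653461456298828, array([0., 0.]))
pad_plate (array([ 0.41453909, -0.21360028]), (85.20468139648438, 84.53836059570312), 82.0299301147461, array([ 0.41319129, -0.21418175]))
collar (621.15771484375, -111.60829162597656) (38.82843780517578, 39.3885383605957) ((621.4338989257812, -111.50334167480469), 20.175260543823242)
plate ((621.3607788085938, -110.99839782714844), (54.84031677246094, 55.45206069946289), 25.984477996826172)
```

View pics/t2.png

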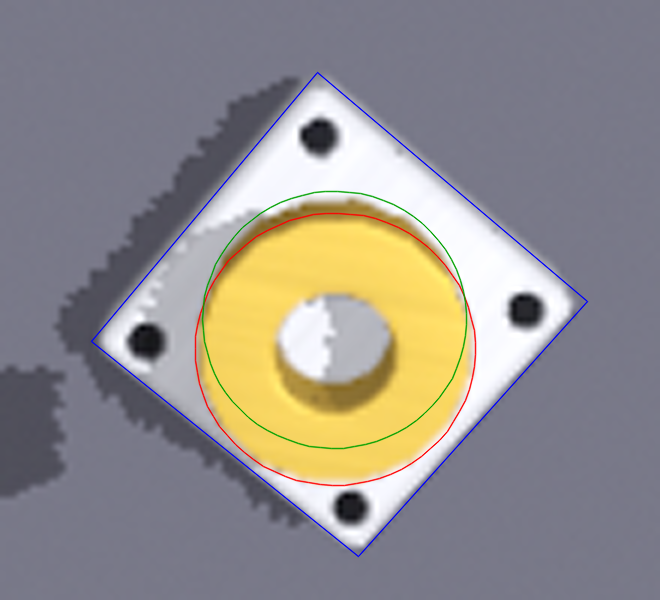

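arm_command(plan=[-0.5,0.008,0,-0.1,0,-0.5,0.008,0,-0.2,0,-0.5,0.008,0,-0.2,0,-0.5,0.008,0,-0.2,0,-0.5,0.008,0,-0.2,0])

```text
time_s: 24.3
ee_pos: [0.6216, -0.1116, 0.2892]
eef_rot: [3.141, 0.003, 2.727]
force: [-0.5, -0.4, 0.4]
grip_width: 0.0704
```

```bash
python3 snap.py u1 wrist; python3 - <<'E'
from ov import *
R={}
for f in("t1","u1"):
    p=load(f"pics/{f}_wrist.npz"); im=cv2.imread(f"pics/{f}_wrist.png")
    hsv=cv2.cvtColor(im,cv2.COLOR_BGR2HSV); m=((hsv[...,1]>100)&(hsv[...,2]>205)&(hsv[...,0]>12)&(hsv[...,0]<35)).astype(np.uint8)
    m[:,:260]=0;m[:,370:]=0;m[330:]=0
    cn=max(cv2.findContours(m,cv2.RETR_EXTERNAL,cv2.CHAIN_APPROX_NONE)[0],key=cv2.contourArea)
    e=cv2.fitEllipse(cn);print(f,e); R[f]=(p,im,e)
x=tri([ray("wrist",R[f][2][0],R[f][0]) for f in R]);print(x)
p,im,e=R["u1"]
for zt in(.032,.042):
    c=onz("wrist",e[0],zt,p); print(zt,c)
c=onz("wrist",e[0],.042,p)[:2]
overlay(im,"wrist",p,260,170,130,140,5,[(poly(("c",.021),*c,.042),(0,0,255)),(poly(("c",.021),*c,.022),(0,160,0)),(poly(("s",.028),.6214,-.1110,.022,np.radians(26)),(255,0,0))],"pics/u2.png")
E
```

```text
24.3 [ 0.6216 -0.1116  0.2892] [3.141  0.0033 2.7275] [-0.5 -0.4  0.4] 0.0704
t1 ((320.37969970703125, 232.86354064941406), (42.34636688232422, 43.75639343261719), 73.88739776611328)
u1 ((319.3675842285156, 249.44932556152344), (45.248416900634766, 52.98366165161133), 101.65129852294922)
(array([ 0.63389176, -0.11613298, -0.01417956]), [np.float64(0.0006652223133936626), np.float64(0.0006652223133937085)])
0.032 [ 0.62147487 -0.11014921  0.032     ]
0.042 [ 0.61872319 -0.10898308  0.042     ]
```

View pics/u2.png

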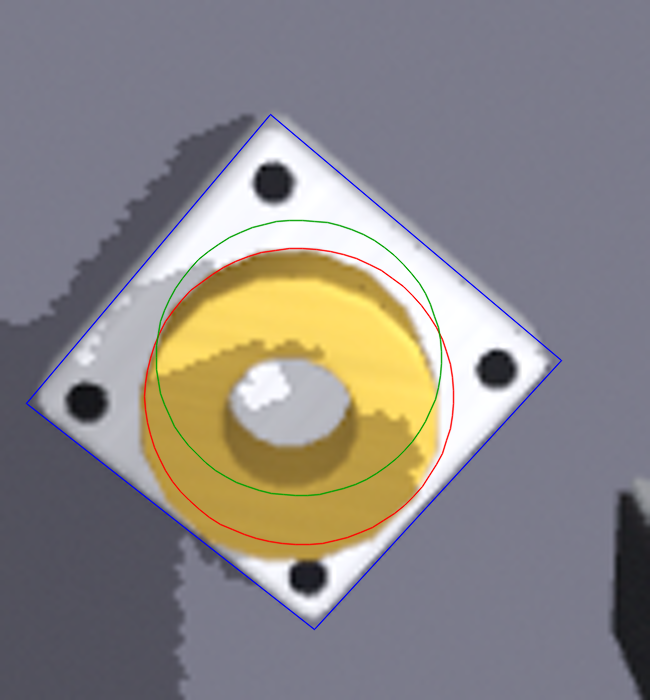

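```bash
python3 - <<'E'
from ov import *
p1=load("pics/t1_wrist.npz");p2=load("pics/u1_wrist.npz")
print(tri([ray("wrist",(320.3,232.4),p1),ray("wrist",(317.5,253.2),p2)]))
for z in(.032,.037,.042): print(z,onz("wrist",(320.3,232.4),z,p1)[:2].round(4),onz("wrist",(317.5,253.2),z,p2)[:2].round(4))
for cam,(x0,y0,w,h) in {"side":(355,230,70,55),"scene":(300,290,50,55)}.items():
    im=cv2.imread(f"pics/a_{cam}.png"); it=[(poly(("s",.028),.6225,-.1105,z,np.radians(26)),(255,0,0)) for z in(0,.022)]+[(poly(("c",.021),.6215,-.1110,z),(0,0,255) if z==.022 else (0,160,0) if z==.032 else (255,0,255)) for z in(.022,.032,.042)]
    overlay(im,cam,P(cam),x0,y0,w,h,10,it,f"pics/v_{cam}.png")
E
```

```text
(array([ 0.62058871, -0.11131907,  0.04201472]), [np.float64(0.00011784438234626392), np.float64(0.00011784438234630984)])
0.032 [ 0.6228 -0.1123] [ 0.6235 -0.1125]
0.037 [ 0.6217 -0.1119] [ 0.6221 -0.1119]
0.042 [ 0.6205 -0.1114] [ 0.6207 -0.1112]
```

View pics/v_side.png

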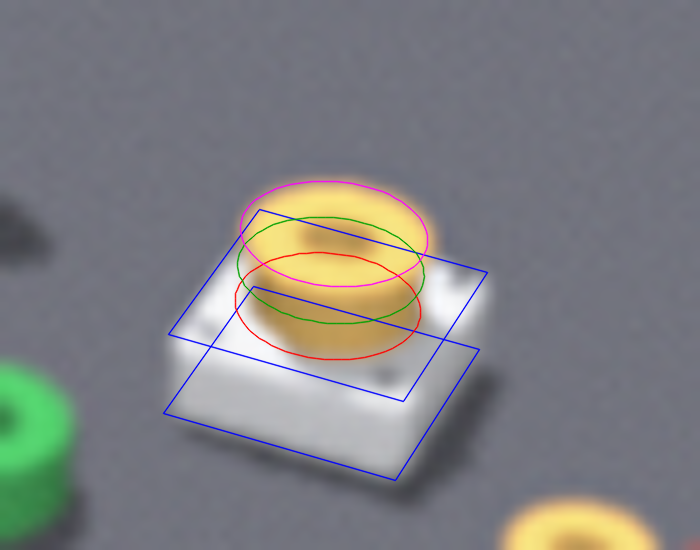

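View pics/v_scene.png

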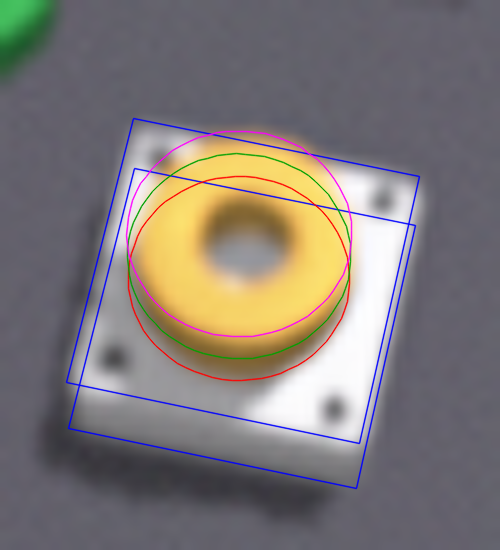

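arm_command(plan=[-0.5,-0.0015,-0.001,-0.06,0,-0.5,-0.0015,-0.001,-0.11,0,-0.5,-0.0015,-0.001,-0.14,0,-0.5,-0.0015,-0.001,-0.156,0,-0.5,-0.0015,-0.001,-0.156,0,-0.3,-0.0015,-0.001,-0.156,0,0,-0.0015,-0.001,-0.156,0,1,-0.0015,-0.001,-0.156,0,1,-0.0015,-0.001,-0.156,0,1,-0.0015,-0.001,-0.156,0,1,-0.0015,-0.001,-0.156,0], newtons=25)

```text
time_s: 25.45
ee_pos: [0.6207, -0.1115, 0.2247]
eef_rot: [3.142, 0.001, 2.728]
force: [-0.7, -0.1, 4.2]
grip_width: 0.0412
```

arm_command(plan=[1,0,0,0.02,0,1,0,0,0.1,0,1,0,0,0.2,0,1,0,0,0.3,0,1,0.02,0.1,0.3,0,1,0.06,0.574,0.3,0,1,0.06,0.574,0.3,0,1,0.06,0.574,0.3,0,1,0.06,0.574,0.3,0,1,0.06,0.574,0.3,0,1,0.06,0.574,0.3,0,1,0.06,0.574,0.3,0,1,0.06,0.574,0.3,0])

```text
time_s: 26.75
ee_pos: [0.6447, 0.1168, 0.3444]
eef_rot: [-3.142, 0.0, 2.726]
force: [-0.4, -0.5, -1.9]
grip_width: 0.0412
```

```bash
python3 snap.py w1 wrist; python3 - <<'E'
from pads import *
from ov import load,poly,overlay
p=load("pics/w1_wrist.npz"); im=cv2.imread("pics/w1_wrist.png")
c=padfit("wrist",im,seed["pad_collar"],p=p);print(c[:4])
o=sensors.get_obs()["ee_pos"];print(o)
c=c[0]
overlay(im,"wrist",p,255,165,130,190,4,[(poly(("c",.021),*c,.005),(0,0,255)),(poly(("s",.042),*c,.005,np.radians(80.3)),(255,0,0)),(poly(("c",.0205),*o[:2],.344-.2025+.020),(0,160,0))],"pics/w2.png")
E
```

```text
26.75 [0.6447 0.1168 0.3444] [-3.1415  0.      2.7264] [-0.4 -0.5 -1.9] 0.0412
(array([0.64486121, 0.11807663]), (18.84091567993164, 18.151458740234375), 20.825963973999023, array([0., 0.]))
[0.64471731 0.11688528 0.34435594]
```

View pics/w2.png

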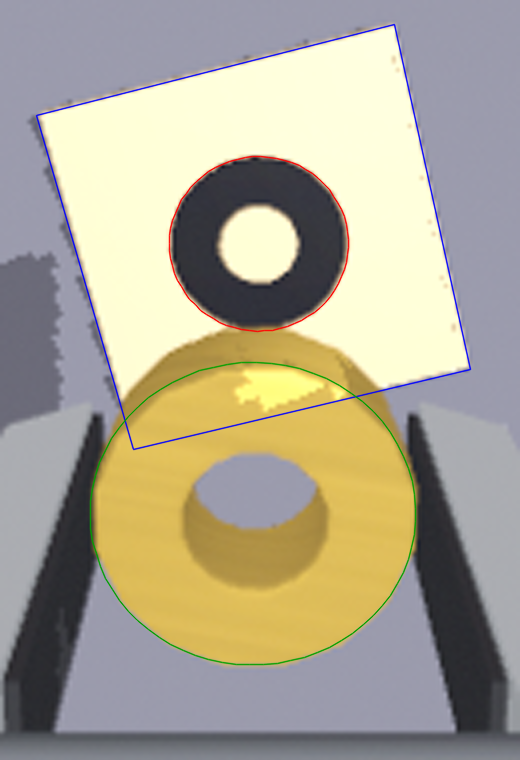

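arm_command(plan=[1,0.001,0,-0.1,0,1,0.001,0,-0.2,0,1,0.001,0,-0.28,0,1,0.001,0,-0.32,0,1,0.001,0,-0.335,0,1,0.001,0,-0.34,0,1,0.001,0,-0.342,0,1,0.001,0,-0.344,0,1,0.001,0,-0.344,0])

```text
time_s: 27.7
ee_pos: [0.6452, 0.1181, 0.2077]
eef_rot: [3.141, 0.001, 2.728]
force: [-0.6, 0.0, 0.1]
grip_width: 0.0415
```

arm_command(plan=[1,0,0,-0.001,0,1,0,0,-0.002,0,1,0,0,-0.002,0])

```text
time_s: 28.0
ee_pos: [0.6453, 0.1181, 0.2076]
eef_rot: [3.141, 0.001, 2.728]
force: [-4.6, -0.8, 10.5]
grip_width: 0.0414
```

arm_command(plan=[0,0,0,0,0,-0.2,0,0,0,0,-0.4,0,0,0,0,-0.5,0,0,0.03,0,-0.5,0,0,0.12,0,-0.5,0,0,0.24,0,-0.5,0,0,0.36,0,-0.5,0,0,0.4,0,-0.5,0,0,0.4,0,-0.5,0,0,0.4,0,-0.5,0,0,0.4,0])

```text
time_s: 29.1
ee_pos: [0.6449, 0.1181, 0.3641]
eef_rot: [-3.14, -0.002, 2.728]
force: [0.1, -0.1, -0.6]
grip_width: 0.0707
```

```bash
python3 snap.py x1 wrist; python3 - <<'E'
from pads import *
from ov import load,poly,overlay
p=load("pics/x1_wrist.npz"); im=cv2.imread("pics/x1_wrist.png")
a=padfit("wrist",im,[.645,.118],p=p);print(a[:3])
c=a[0] if a[1][0]>70 else np.array([.6449,.1181])
overlay(im,"wrist",p,255,165,130,110,6,[(poly(("c",.021),*c,.025),(0,0,255)),(poly(("s",.042),*c,.005,np.radians(80.3)),(255,0,0)),(poly(("c",.021),*c,.005),(0,160,0))],"pics/x1.png")
E
```

```text
29.1 [0.6449 0.1181 0.3641] [-3.1402e+00 -2.3000e-03  2.7280e+00] [ 0.1 -0.1 -0.6] 0.0707
(array([0.64428357, 0.11809299]), (84.34070587158203, 84.27068328857422), 80.24273681640625)
```

View pics/x1.png

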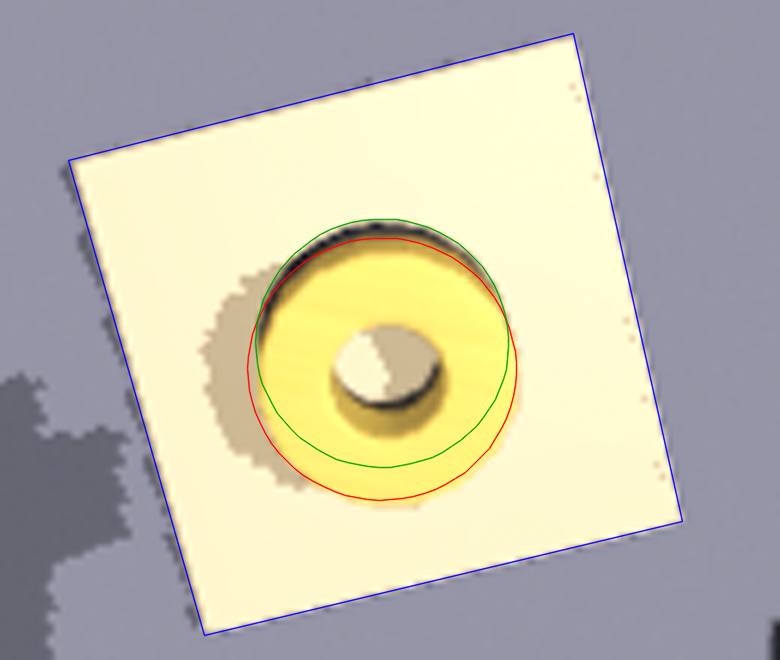

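arm_command(plan=[-0.5,0,0,-0.1,0,-0.5,0,0,-0.2,0,-0.5,0,0,-0.3,0,-0.5,0,0,-0.36,0,-0.5,0,0,-0.395,0,-0.4,0,0,-0.395,0,0,0,0,-0.395,0,1,0,0,-0.395,0,1,0,0,-0.395,0,1,0,0,-0.395,0,1,0,0,-0.388,0,1,-0.0035,-0.001,-0.388,0,1,-0.0035,-0.001,-0.388,0,1,-0.0035,-0.001,-0.388,0,1,-0.0035,-0.001,-0.393,0,1,-0.0035,-0.001,-0.396,0,1,-0.0035,-0.001,-0.396,0], newtons=20)

```text
time_s: 30.85
ee_pos: [0.6437, 0.1177, 0.2082]
eef_rot: [3.142, 0.0, 2.728]
force: [-4.8, 0.2, 7.3]
grip_width: 0.0416
```

arm_command(plan=[0,0,0,0,0,-0.2,0,0,0,0,-0.4,0,0,0,0,-0.5,0,0,0.03,0,-0.5,0,0,0.12,0,-0.5,0,0,0.24,0,-0.5,0,0,0.36,0,-0.5,0,0,0.4,0,-0.5,0,0,0.4,0,-0.5,0,0,0.4,0,-0.5,0,0,0.4,0])

```text
time_s: 31.95
ee_pos: [0.6435, 0.1177, 0.3657]
eef_rot: [-3.14, -0.002, 2.728]
force: [-0.1, 0.1, -0.2]
grip_width: 0.0707
```

```bash
python3 snap.py x2 wrist; python3 - <<'E'
from pads import *
from ov import load,poly,overlay
p=load("pics/x2_wrist.npz"); im=cv2.imread("pics/x2_wrist.png")
a=padfit("wrist",im,[.645,.118],p=p);print(a[:3])
c=a[0] if a[1][0]>70 else np.array([.6449,.1181])
overlay(im,"wrist",p,255,165,130,110,6,[(poly(("c",.020),*c,.025),(0,0,255)),(poly(("s",.042),*c,.005,np.radians(80.3)),(255,0,0)),(poly(("c",.021),*c,.005),(0,160,0))],"pics/x2.png")
E
```

```text
31.95 [0.6435 0.1177 0.3657] [-3.1402e+00 -2.3000e-03  2.7280e+00] [-0.1  0.1 -0.2] 0.0707
(array([0.64427991, 0.11809647]), (84.37594604492188, 84.22540283203125), 80.2059097290039)
```

View pics/x2.png

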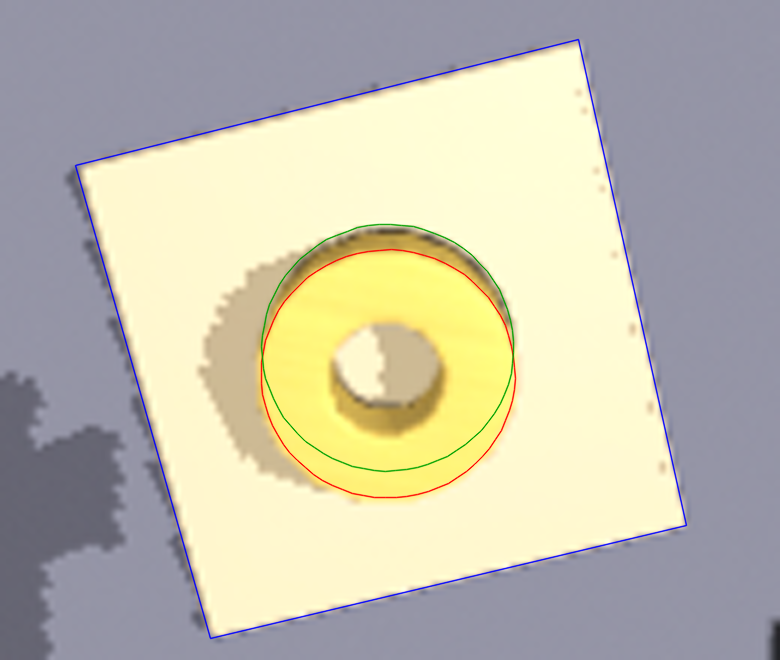

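arm_command(plan=[-0.5,-0.0565,-0.572,0,-0.336,-0.5,-0.0565,-0.572,0,-0.336,-0.5,-0.0565,-0.572,0,-0.336,-0.5,-0.0565,-0.572,0,-0.336,-0.5,-0.0565,-0.572,0,-0.336,-0.5,-0.0565,-0.572,0,-0.336,-0.5,-0.0565,-0.572,0,-0.336,-0.5,-0.0565,-0.572,0,-0.336,-0.5,-0.0565,-0.572,0,-0.336,-0.5,-0.0565,-0.572,0,-0.336])

```text
time_s: 33.0
ee_pos: [0.6212, -0.1101, 0.3674]
eef_rot: [-3.141, -0.0, 2.026]
force: [-0.5, 0.1, -0.9]
grip_width: 0.0705
```

```bash
python3 snap.py y1 wrist; cat > plate.py <<'E'
import sys
from ov import *
f=sys.argv[1];z=float(sys.argv[2])
p=load(f"pics/{f}_wrist.npz"); im=cv2.imread(f"pics/{f}_wrist.png")
hsv=cv2.cvtColor(im,cv2.COLOR_BGR2HSV)
w=((hsv[...,1]<40)&(hsv[...,2]>175)).astype(np.uint8); w[:,:265]=0;w[:,375:]=0;w[:170]=0;w[285:]=0
w=cv2.morphologyEx(w,cv2.MORPH_CLOSE,np.ones((9,9)))
cn=max(cv2.findContours(w,cv2.RETR_EXTERNAL,cv2.CHAIN_APPROX_NONE)[0],key=cv2.contourArea)
W=np.array([onz("wrist",q,z,p)[:2]*1000 for q in cn[:,0].astype(float)],np.float32)
r=cv2.minAreaRect(W);print("plate",r); pc=np.array(r[0])/1000
overlay(im,"wrist",p,260,165,120,110,6,[(poly(("s",.028),*pc,z,np.radians(r[2])),(0,0,255))],f"pics/{f}_z.png")
E
python3 plate.py y1 .022
```

```text
33.0 [ 0.6212 -0.1101  0.3674] [-3.1415e+00 -1.0000e-04  2.0262e+00] [-0.5  0.1 -0.9] 0.0705
plate ((621.3317260742188, -110.24932861328125), (54.816864013671875, 55.79438018798828), 26.06419563293457)
```

View pics/y1_z.png

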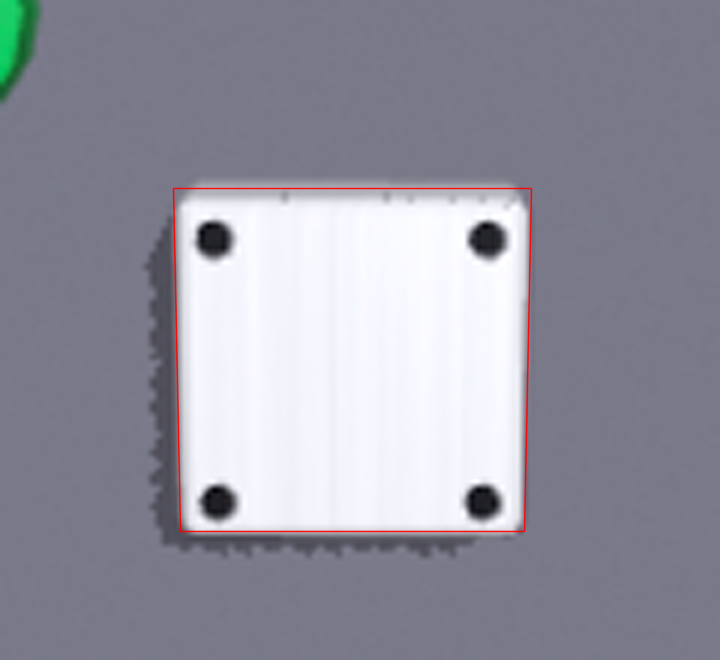

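View pics/y1_wrist.png

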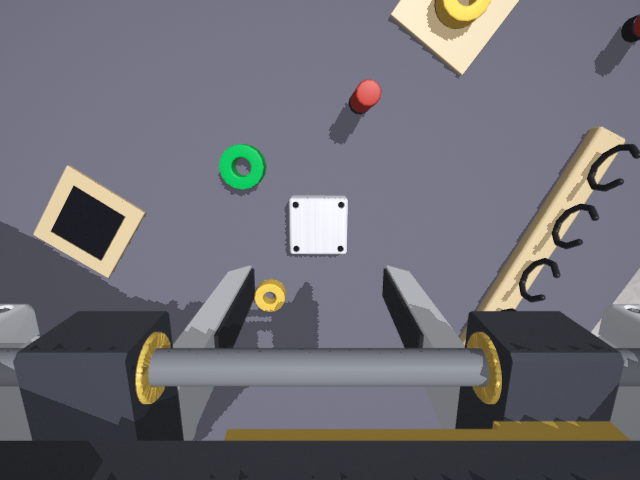

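```bash
cat > holes.py <<'E'
import sys
from ov import *
f=sys.argv[1];z=float(sys.argv[2])
p=load(f"pics/{f}_wrist.npz"); im=cv2.imread(f"pics/{f}_wrist.png")
r0,r1=(int(v) for v in sys.argv[3:5])
k,l,st,ct=cv2.connectedComponentsWithStats((im.max(2)<110).astype(np.uint8))
Q=[]
for i in range(1,k):
    if 260<ct[i][0]<380 and r0<ct[i][1]<r1 and 12<st[i,4]<200 and max(st[i,2:4])<16: Q.append(onz("wrist",ct[i],z,p)[:2]); print(ct[i].round(1),st[i,4],Q[-1].round(4))
Q=np.array(Q);print("centre",Q.mean(0).round(4))
d=Q-Q.mean(0); a=np.degrees(np.arctan2(d[:,1],d[:,0]))-45; print("yaw mod 90",(a%90).round(2))
E
python3 holes.py y1 .022 180 270
```

```text
[295.  204.4] 25 [ 0.5929 -0.1019]
[340.8 204.3] 26 [ 0.6316 -0.0829]
[295.9 248.1] 22 [ 0.6119 -0.1404]
[339.9 248.1] 22 [ 0.6503 -0.1216]
centre [ 0.6217 -0.1117]
yaw mod 90 [26.25 25.99 26.12 26.  ]
```

arm_command(plan=[-0.5,0.0015,-0.0015,-0.1,0,-0.5,0.0015,-0.0015,-0.2,0,-0.5,0.0015,-0.0015,-0.3,0,-0.5,0.0015,-0.0015,-0.37,0,-0.5,0.0015,-0.0015,-0.4,0,-0.5,0.0015,-0.0015,-0.411,0,-0.5,0.0015,-0.0015,-0.411,0,-0.4,0.0015,-0.0015,-0.411,0,-0.2,0.0015,-0.0015,-0.411,0,1,0.0015,-0.0015,-0.411,0,1,0.0015,-0.0015,-0.411,0,1,0.0015,-0.0015,-0.411,0], newtons=30)

```text
time_s: 34.25
ee_pos: [0.6218, -0.1118, 0.2042]
eef_rot: [3.14, 0.001, 2.024]
force: [-1.6, -0.4, 6.1]
grip_width: 0.0556
```

arm_command(plan=[1,0,0,0.02,0,1,0,0,0.1,0,1,0,0,0.22,0,1,0,0,0.33,0,1,0,0,0.35,0,1,-0.52,-0.2585,0.35,-0.283,1,-0.52,-0.2585,0.35,-0.283,1,-0.52,-0.2585,0.35,-0.283,1,-0.52,-0.2585,0.35,-0.283,1,-0.52,-0.2585,0.35,-0.283,1,-0.52,-0.2585,0.35,-0.283,1,-0.52,-0.2585,0.35,-0.283,1,-0.52,-0.2585,0.35,-0.283,1,-0.52,-0.2585,0.35,-0.283,1,-0.52,-0.2585,0.35,-0.283])

```text
time_s: 35.75
ee_pos: [0.4141, -0.2147, 0.3428]
eef_rot: [-3.141, -0.0, 1.433]
force: [-0.8, 0.6, -1.4]
grip_width: 0.0553
```

```bash
python3 snap.py z1 wrist; python3 - <<'E'
from pads import *
from ov import load,poly,overlay
p=load("pics/z1_wrist.npz"); im=cv2.imread("pics/z1_wrist.png")
c=padfit("wrist",im,[.4137,-.215],p=p);print(c[:4])
o=sensors.get_obs();print(o["ee_pos"],np.degrees(o["eef_rot"][2]))
c=c[0];e=o["ee_pos"]
overlay(im,"wrist",p,255,165,130,190,4,[(poly(("s",.028),*c,.005,np.radians(82.05)),(0,0,255)),(poly(("s",.042),*c,.005,np.radians(82.05)),(255,0,0)),(poly(("s",.028),*e[:2],e[2]-.2035+.022,o["eef_rot"][2]),(0,160,0))],"pics/z2.png")
E
```

```text
35.75 [ 0.4141 -0.2147  0.3428] [-3.1411e+00 -2.0000e-04  1.4327e+00] [-0.8  0.6 -1.4] 0.0553
(array([ 0.41625974, -0.1955137 ]), (46.54158401489258, 84.05328369140625), 82.07341003417969, array([0., 0.]))
[ 0.41406212 -0.21479894  0.34282979] 82.0775849290742
```

View pics/z2.png

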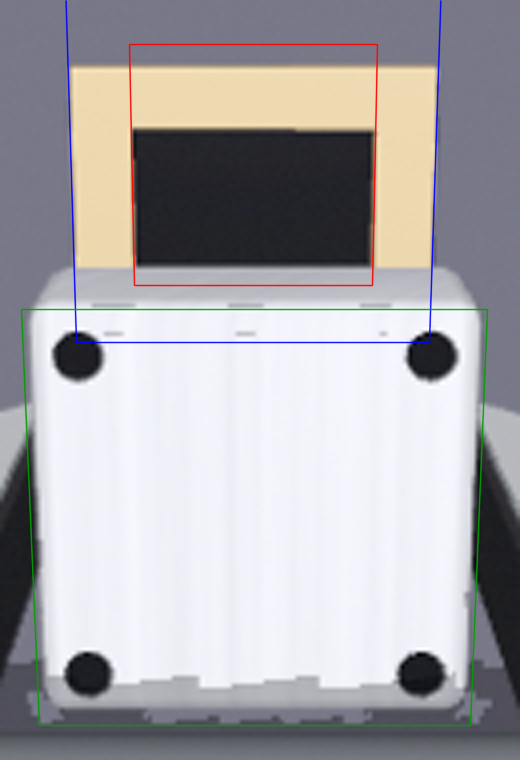

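```bash
python3 holes.py z1 .1613 235 345; python3 - <<'E'
from ov import *
p=load("pics/z1_wrist.npz")
g=lambda X,Y:onz("wrist",((X+.5)/4-.5+255,(Y+.5)/4-.5+165),.005,p)[:2]
yaw=np.radians(82.05);u=np.array([np.cos(yaw),np.sin(yaw)])
for (a,b,h) in(((133,129),(375,129),.028),((69.5,66),(438,66),.042)):
    A,B=g(*a),g(*b); print(np.linalg.norm(A-B),np.degrees(np.arctan2(*(B-A)[::-1])),((A+B)/2-h*u).round(4))
E
```

```text
[273.9 253.5] 109 [ 0.3959 -0.1899]
[362.4 253.5] 113 [ 0.4384 -0.1958]
[276.5 333.1] 103 [ 0.39   -0.2323]
[359.9 333.2] 98 [ 0.4325 -0.2383]
centre [ 0.4142 -0.2141]
yaw mod 90 [82.11 82.12 82.04 82.08]
0.05540397196199088 -7.92484749298285 [ 0.4139 -0.2145]
0.0834304963369716 -7.926601486278021 [ 0.4139 -0.2142]
```

arm_command(plan=[1,-0.0005,0.001,-0.1,0,1,-0.0005,0.001,-0.2,0,1,-0.0005,0.001,-0.28,0,1,-0.0005,0.001,-0.315,0,1,-0.0005,0.001,-0.328,0,1,-0.0005,0.001,-0.333,0,1,-0.0005,0.001,-0.336,0,1,-0.0005,0.001,-0.338,0,1,-0.0005,0.001,-0.338,0])

```text
time_s: 36.7
ee_pos: [0.4137, -0.2148, 0.2091]
eef_rot: [3.14, 0.001, 1.432]
force: [-2.1, 2.2, 6.4]
grip_width: 0.0557
```

Contact (6 N). Release and check.

arm_command(plan=[0,0,0,0,0,-0.2,0,0,0,0,-0.5,0,0,0,0,-0.6,0,0,0.01,0,-0.6,0,0,0.12,0,-0.6,0,0,0.24,0,-0.6,0,0,0.36,0,-0.6,0,0,0.4,0,-0.6,0,0,0.4,0,-0.6,0,0,0.4,0,-0.6,0,0,0.4,0])

```text
time_s: 37.8
ee_pos: [0.4133, -0.2146, 0.3665]
eef_rot: [-3.139, -0.001, 1.432]
force: [0.3, 0.1, -0.2]
grip_width: 0.0754
```

```bash
python3 snap.py A1 wrist scene side; python3 holes.py A1 .027 190 275;python3 - <<'E'
from pads import *
from ov import load,poly,overlay
p=load("pics/A1_wrist.npz"); im=cv2.imread("pics/A1_wrist.png")
a=padfit("wrist",im,[.4137,-.215],p=p);print(a[:3])
c=a[0]
overlay(im,"wrist",p,255,165,130,110,6,[(poly(("s",.028),*c,.027,np.radians(a[2])),(0,0,255)),(poly(("s",.042),*c,.005,np.radians(a[2])),(255,0,0)),(poly(("s",.028),*c,.005,np.radians(a[2])),(0,160,0))],"pics/A1.png")
E
```

```text
37.8 [ 0.4133 -0.2146  0.3665] [-3.1394e+00 -1.0000e-03  1.4316e+00] [ 0.3  0.1 -0.2] 0.0754
[296.5 204. ] 26 [ 0.3957 -0.1903]
[342.9 203.9] 22 [ 0.4383 -0.1962]
[297.1 248.3] 21 [ 0.3897 -0.2326]
[342.1 248.5] 22 [ 0.4323 -0.2387]
centre [ 0.414  -0.2144]
yaw mod 90 [82.17 81.97 81.81 82.07]
(array([ 0.41377399, -0.21387186]), (83.738525390625, 83.9126205444336), 82.02808380126953)
```

View pics/A1.png

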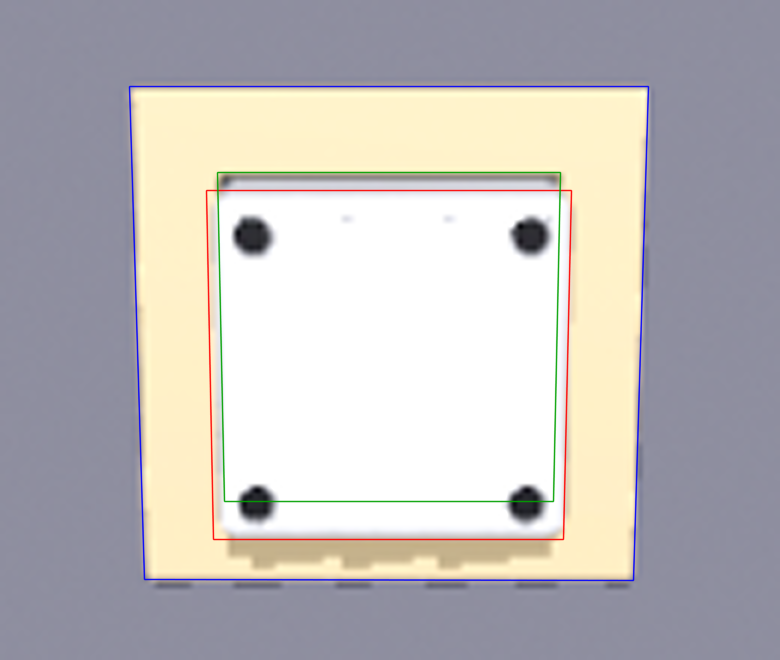

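View pics/A1_scene.png

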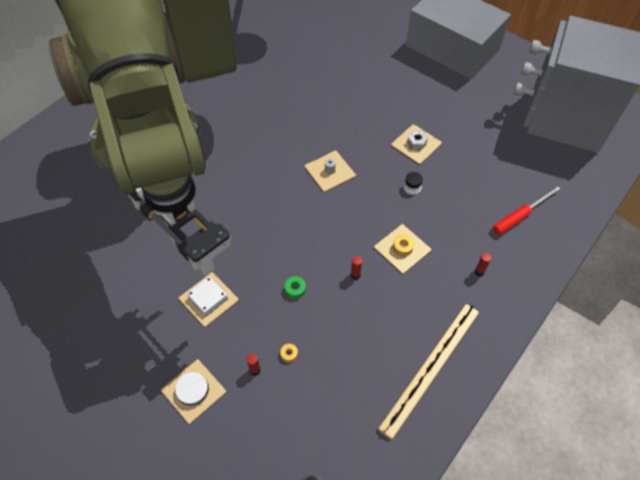

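All five parts stand on their pads, and the arm is clear. Handing in.

```bash
python3 -c "
from station import job
print(job.hand_in())"
```

```text
the job is handed in; nothing more can be done
None
```

Both stacks are taken apart and all five parts stand upright on their own pads. I handed the job in at 37.8 s with the arm clear; nothing was dropped or knocked off. I moved them in the order bush, nut, piston, collar, end plate, and left the green ring, the small brass ring and the red posts alone.

These are the last wrist-camera checks of each part against its pad:

| Part | Off centre |
|---|---|
| Bush | about 0.3 mm |
| Nut | about 0.6 mm |
| Piston | about 0.8 mm |
| Collar | about 0.3 mm, judged by eye on the overlay |
| End plate | about 0.6 mm, turned within 0.2° of its square |

- **Re-placed parts:** the bush first stood about 2 mm off centre and the collar about 1.6 mm. I gripped each again and shifted it into place.
- **Collar outline:** its edges looked narrower than the 42 mm in the text, probably because they are bevelled. Its height and grip width did fit the text.
- **Camera disagreement:** the scene and side cameras put the pads 1–3 mm away from where the settled wrist camera did. I went by the wrist camera, which agreed with the arm's own position.
- **Nut rotation:** I did not turn the nut to match the hexagon outline, since only the end plate had to be turned.

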